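Put the ink stick in the inkstone and seat its cover

TASK

Put the carved inkstone in order: lay the black ink stick flat in the trough of the inkstone that stands on the turntable and let it go, then take the cover from the sloping easel and seat it on the inkstone's two brass pins so that it lies fully home, flat on the rim. Set the cover down rather than dropping it, and leave the inkstone and the other pieces on the table where they are.

Things in the scene. Friction and masses are not known exactly. Their poses are not given: they have to be found in the camera images.
- stone_seat (a point): Centre of the top rim plane of the red-brown clay inkstone, 40 mm above its underside. Inkstone 170 (x) x 130 (y) x 40 (z up) mm, 1.5 kg, standing loose on a turntable, left or right of the ink stick. When seated, the cover's origin is at this point, its x along or against this x.
- trough_floor (a point): Centre of the floor of the open trough in the inkstone's top: 115 mm (x) by 84 mm (y), 18 mm below the rim. Axes as stone_seat.
- pin_tip (a point): Tip of one of the two upright brass pins on the inkstone's rim, at x = +72 mm, y = 0 from stone_seat; the other is alike at x = -72 mm. 7 mm in diameter, 12 mm tall above the rim, the upper 5 mm tapering to a 2 mm tip.
- turntable: Black round turntable, fixed, 244 mm across, top 14 mm above the table, with the inkstone on it. Origin: centre of its underside.
- easel: Dark wooden easel, fixed, 140 mm wide (y), 170 mm deep (x); slope rising 32 degrees along its +x, away from the robot, with a lip at the bottom, 6 mm above the slope, that holds the cover. Origin on the table, 75 mm below the middle of the slope.
- stick_center (a point): Centre of the black ink stick with a brass band, 70 (x, its length) x 16 (y) x 14 (z) mm, about 35 g, lying loose on the table between inkstone and easel. In the trough (18 mm deep) its centre is 11 mm below the rim plane.
- cover: Clay cover plate, 166 (x) x 126 (y) x 8 (z) mm, about 0.4 kg, loose on the easel's slope. Origin: centre of its underside; z: outward normal of the plate, at the start 32 degrees from vertical, leaning towards the robot; x: up the slope. Seated, it lies flat on the rim and the pin tips show 4 mm above it; either way round (half turn) is right.
- cover_hole (a point): One of the cover's two through holes for the pins, at the underside, x = +72 mm, y = 0 from the cover's origin; the other is at x = -72 mm. 11 mm in diameter. Axes as the cover's.
- cover_grip (a point): Where to pinch the cover: a dark bar on the middle of its upper face, 60 mm long (along the cover's x), 16 mm thick (y), from 8 to 38 mm above the cover's origin (z). The point is in the bar's middle, 28 mm from the cover's origin along z, 20 mm above the plate's upper face. Axes as the cover's.
- round_stone: Bystander: round clay inkstone on three feet, 100 mm across, 30 mm tall, on the table's centre line beyond the water pot. Origin at the centre of its underside.
- water_pot: Bystander: small blue ceramic water bowl, 56 mm across, 42 mm tall, beyond the ink stick. Origin at the centre of its underside.
- blank: Bystander: grey-brown uncarved clay block 100 x 75 x 26 mm near the robot on the right. Origin at the centre of its underside.
- brush: Bystander: flat brush with wooden handle, about 145 mm long and 14 mm high, lying near the robot on the left.
- scraper: Bystander: steel scraper with wooden handle, about 185 mm long and 14 mm high, lying at the far right.
- chisel: Bystander: steel chisel with wooden handle, about 195 mm long and 14 mm high, lying at the far left.
Mind the look-alikes: they are no part of the job. What is shaped like the cover but turquoise is not meant.

How it is judged:
By the outcome, as a careful person would: the job done as asked, in the order asked, and still so for the second after the job is handed in, with the robot touching nothing.
It also fails if it takes over 64 s, if anything falls off the work surface, if the arm or the gripper's body presses on something with over 40 N, if the wrist force passes 120 N, or if a joint passes its speed limit or range.

ROBOT

A 6-joint arm with a two-finger parallel gripper is mounted at the origin on the work surface. World frame = base frame: x ahead of the robot, y to its left, z up, the work surface at z = 0. Lengths are in m, angles in rad, forces in N, time in s.
With the tool pointing down it reaches from about 0.25 to 0.775 m from the base axis. Payload 4 kg.
Tool frame: the origin (TCP) lies midway between the tips of the shut fingers; the grasp point (between the pads) lies 19 mm behind it (manip.pinch_z is the distance from the TCP to the grasp point, in m); x points along the fingers, z is the direction in which the jaws open and shut, and the axes are right-handed (so a half turn about x gives the same grasp; the last joint's range is limited). The gripper opens to 94 mm and grips with 3 to 60 N. Pads are 16 mm wide; open, the fingers measure 119 mm over their backs; the gripper's body (75 mm by 177 mm) begins 78 mm behind the grasp point.
Start: joints at [1.142, 0.087, 1.371, -0, 1.684, -0.103], TCP at [0.176, 0.521, 0.206] pointing down, gripper open.
Joint ranges: [-3.1, 3.1], [-0.76, 2.03], [0.27, 2.55], [-1.08, 4.22], [0.17, 2.65], [-2.57, 2.57]. Speed limits (rad/s): [2.79, 2.79, 3.14, 3.14, 3.14, 3.14].

INTERFACE

Orientations are given as [roll, pitch, yaw] about the fixed x, y, z axes, in that order (R = Rz(yaw) Ry(pitch) Rx(roll)).
In Python, from rig import readout, capture, calibration, manip gives the robot as it stands. The module is installed in compiled form; this text tells all that it offers.
- The arm moves only by the shell command python3 -m handwheel 'ROWS' [FORCE]. ROWS is JSON, a list of rows, each a list of 7 numbers: the shift along the world's x, y, z in m, then the turn, a rotation vector about the world's x, y, z in degrees, then the closure, from 0 (fully open) to 1 (shut). In form: [[tx, ty, tz, ax, ay, az, gripper], ...]. A call has 1 to 5 rows; each row shifts and turns the commanded pose from where the row before left it; what a row does not reach is not made up. A row lasts 1/10 s, in which the tool goes at most 50 mm and 8.59 degrees, less where a joint would pass 70% of its speed; a pose out of reach is approached as far as the arm can. A call with a gripper value outside its range is refused whole. The fingers move at their own pace and stop on an object; FORCE is the grip in N (left out, the last holds). Time passes only in rows, so rows that do not move let the fingers close. It gives the time, the measured TCP pose, the force and the opening at its end, in the units of the state.
- readout.get_obs(): the state, without advancing time (a new reading comes with each control period).
- capture(name): name is "side" or "top" or "wrist"; returns the picture (420x560x3 uint8, red, green, blue); there is no depth.
- calibration(name): a dict with "fx", "fy", "cx", "cy" (pixels), "dist_coeffs" ([k1, k2, p1, p2, k3] as OpenCV has them; the pictures are not rectified), "origin" and "rotation" of the camera in the world. Camera axes: x right, y down, z forward; pixel columns grow to the right and rows downward; lengths in m; the calibration is good to about 2 mm. A picture is of the moment at which its call begins: read the wrist's pose just before it. calibration takes no time and is no camera call; for the wrist camera it gives the pose at the moment of the call.
- manip.hand_in(): hands the job in, once; it reports no verdict.
The state is a dict: "time_s": time; "qpos": joint angles; "qvel": joint speeds; "joint_efforts": joint torques, N m; "eef_pos": TCP position; "ee_rot": TCP orientation; "wrist_force": force on the tool from outside, world axes, zero at the start; "wrist_torque": the same for the moment, N m; "gripper_width": opening from 0.0 (shut) to 1.0 (fully open).
Only numpy, scipy, OpenCV 4.12 (cv2) and the standard library are available. Lean on these libraries where they do the work, as an engineer would, in place of code of your own. Each camera call takes 0.05 s, during which the arm holds its last target.

## Working session

There is one attempt and no reset: what is moved stays moved. The work goes in short steps, Python scripts to look and compute and a shell command to move; the robot and the scene stay as the last step left them, time stands still between calls to the robot, and variables do not carry over. Pictures are saved under pics/ and viewed, and the job is handed in when it is done.

```bash
mkdir -p pics; python3 - <<'E'
from rig import readout, capture, calibration, manip
import cv2
print(readout.get_obs())
print(manip.pinch_z)
for n in ("top","side","wrist"):
    print(n,calibration(n))
    cv2.imwrite(f"pics/{n}0.png",capture(n)[:,:,::-1])
E
```

```text
{'time_s': 0.0, 'qpos': array([ 1.14189399e+00,  8.79117142e-02,  1.37220375e+00, -7.64743902e-07,
        1.68362875e+00, -1.03120452e-01]), 'qvel': array([-0.00033632, -0.00141564,  0.00067436, -0.00068997, -0.00043853,
       -0.00121156]), 'joint_efforts': array([ 2.27517943e-03, -3.40181279e+01, -3.02430439e+01,  7.20508816e-02,
        3.29154299e-02, -1.67011658e-04]), 'eef_pos': array([0.1758146 , 0.5205667 , 0.20435348]), 'ee_rot': array([ 3.03882546,  1.56864477, -1.99934548]), 'wrist_force': array([-0.53170654,  0.33221357, -0.13556012]), 'wrist_torque': array([0.03382859, 0.02762031, 0.04897893]), 'gripper_width': 0.9947151926585435}
0.0188
top {'fx': 505.39418292004075, 'fy': 505.39418292004075, 'cx': 293.4097611416446, 'cy': 203.1159053702019, 'dist_coeffs': array([-0.04078434,  0.        ,  0.        ,  0.        ,  0.        ]), 'origin': array([ 0.24649294, -0.08585407,  1.3583817 ]), 'rotation': array([-2.92830598e+00, -1.13221111e-03, -1.48295384e+00])}
side {'fx': 443.8236334361221, 'fy': 443.8236334361221, 'cx': 273.1146418039915, 'cy': 207.43818938460015, 'dist_coeffs': array([0.0175049, 0.       , 0.       , 0.       , 0.       ]), 'origin': array([ 0.19284457, -0.81304699,  0.90041726]), 'rotation': array([-2.35687738,  0.00604359, -0.45266012])}
wrist {'fx': 300.41903286397655, 'fy': 300.41903286397655, 'cx': 274.8799384574859, 'cy': 207.25630850500772, 'dist_coeffs': array([-0.02478004,  0.        ,  0.        ,  0.        ,  0.        ]), 'origin': array([0.09728285, 0.54769304, 0.38524709]), 'rotation': array([2.85457014e+00, 1.33792126e-03, 1.24493216e+00])}
```

View pics/top0.png

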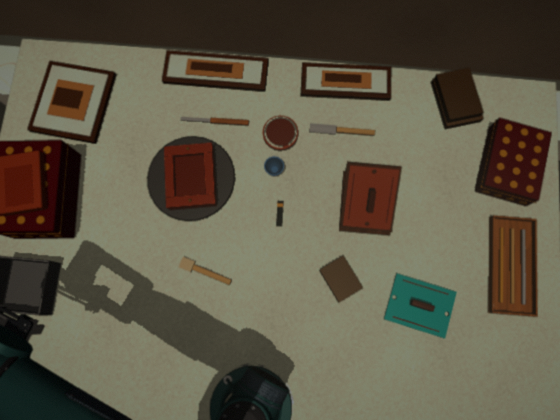

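View pics/side0.png

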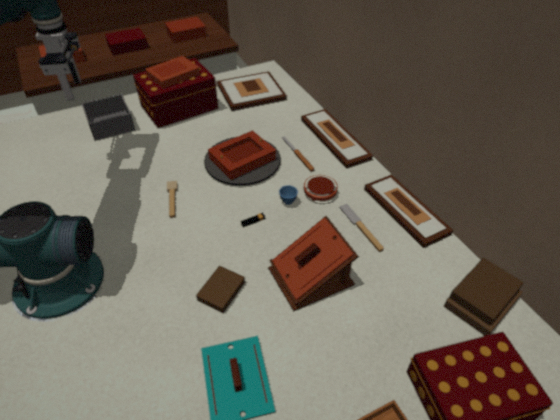

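View pics/wrist0.png

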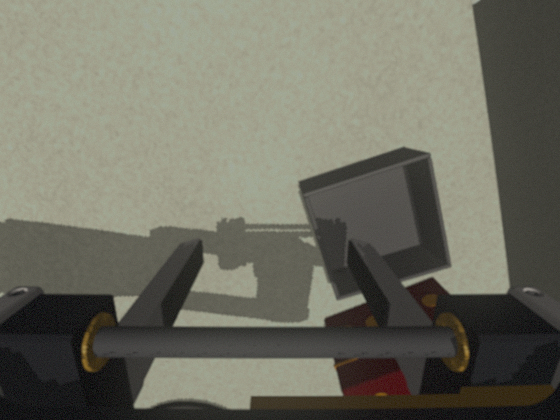

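The top view shows the inkstone on the turntable near (190,176), the ink stick at (280,213), the real cover on the easel at (371,198), and the turquoise look-alike at (421,305). Next I'll zoom in on these.

```bash
cat > h.py <<'E'
import numpy as np, cv2
from scipy.spatial.transform import Rotation as Ro
from scipy.optimize import least_squares
from rig import readout, capture, calibration, manip
def K(c): return np.array([[c['fx'],0,c['cx']],[0,c['fy'],c['cy']],[0,0,1.]])
def rot(rpy): return Ro.from_euler('xyz',rpy)
def proj(c,P):
    R=rot(c['rotation']).as_matrix(); p=(np.atleast_2d(P)-c['origin'])@R
    return cv2.projectPoints(p.reshape(-1,1,3),np.zeros(3),np.zeros(3),K(c),c['dist_coeffs'])[0].reshape(-1,2)
def ray(c,uv):
    q=cv2.undistortPoints(np.array(uv,float).reshape(-1,1,2),K(c),c['dist_coeffs']).reshape(-1,2)
    return np.c_[q,np.ones(len(q))]@rot(c['rotation']).as_matrix().T
def plane(c,uv,z):
    d=ray(c,uv); return c['origin']+d*((z-c['origin'][2])/d[:,2])[:,None]
def crop(img,x0,y0,w,h,s,name):
    cv2.imwrite(name,cv2.resize(img[y0:y0+h,x0:x0+w,::-1],None,fx=s,fy=s,interpolation=cv2.INTER_CUBIC))
E
python3 - <<'E'
from h import *
t=cv2.imread('pics/top0.png')[:,:,::-1]; s=cv2.imread('pics/side0.png')[:,:,::-1]
import numpy as np
a=np.clip(t.astype(float)*1.8,0,255).astype('uint8');b=np.clip(s.astype(float)*1.8,0,255).astype('uint8')
crop(a,140,130,150,110,5,'pics/t1.png'); crop(a,330,150,90,90,6,'pics/t2.png')
crop(b,200,120,110,110,5,'pics/s1.png'); crop(b,260,210,110,100,6,'pics/s2.png')
E
```

```text
(no output)
```

View pics/t1.png

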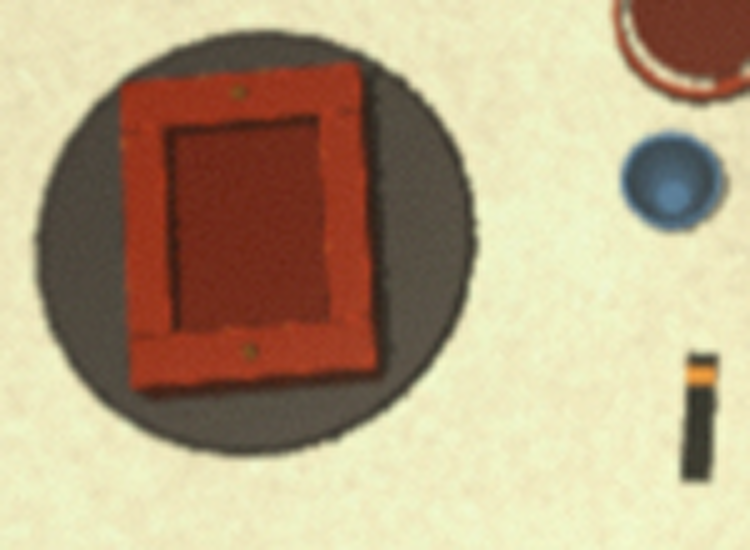

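View pics/t2.png

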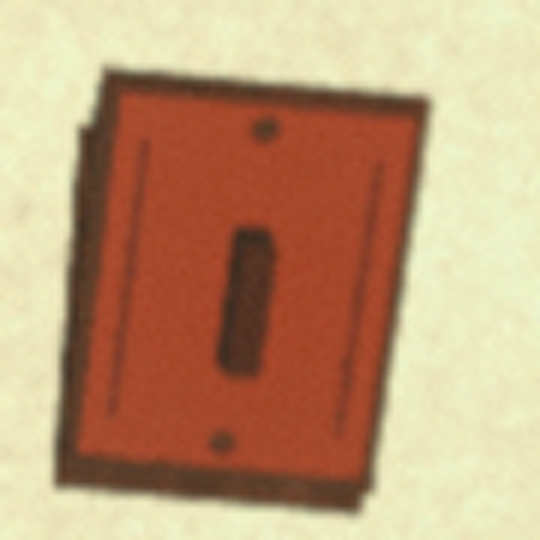

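View pics/s1.png

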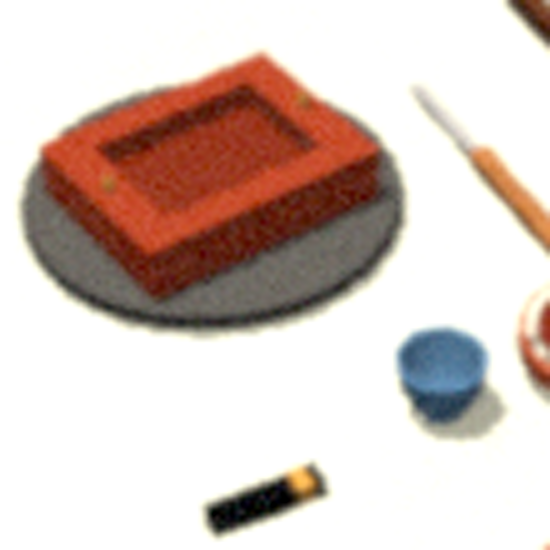

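View pics/s2.png

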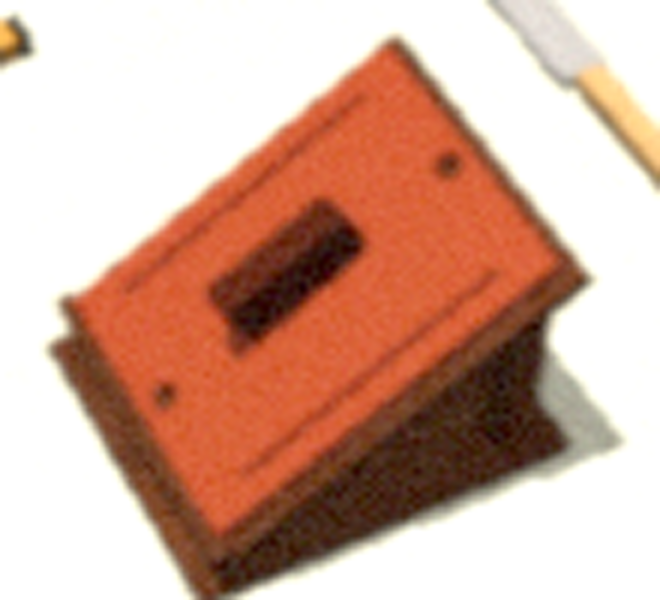

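```bash
cat > fit.py <<'E'
from h import *
T=calibration('top');S=calibration('side')
def un(p,s,x0,y0): return (np.array(p,float)+.5)/s-.5+[x0,y0]
ct=lambda p:un(p,5,140,130); cs=lambda p:un(p,5,200,120)
kt=lambda p:un(p,6,330,150); ks=lambda p:un(p,6,260,210)
# inkstone, x-> world +x (up in top image), y left
loc=np.array([[85,65,0],[85,-65,0],[-85,-65,0],[-85,65,0],[72,0,9],[-72,0,9]])/1e3
ut=ct([(122,82),(360,64),(379,374),(133,391),(239,91),(250,351)])
us=cs([(263,55),(382,152),(153,250),(45,148),(303,97),(108,183)])
def st(p): return loc@Ro.from_euler('z',p[3]).as_matrix().T+p[:3]
def f(p): return np.r_[(proj(T,st(p))-ut).ravel(),(proj(S,st(p))-us).ravel()]
r=least_squares(f,[.35,.2,.054,0]);print('stone',r.x.round(4),np.degrees(r.x[3]),np.abs(r.fun).max()); print(r.fun.reshape(-1,2).round(1).tolist())
# cover
loc2=np.array([[83,63,8],[83,-63,8],[-83,-63,8],[-83,63,8],[72,0,8],[-72,0,8]])/1e3
kut=kt([(122,92),(420,115),(363,480),(78,450),(264,129),(222,442)])
kus=ks([(395,45),(568,265),(222,530),(70,303),(448,164),(165,394)])
def cv(p): return loc2@(Ro.from_euler('zy',[0,0])*Ro.from_euler('z',p[3])*Ro.from_euler('y',-p[4])*Ro.from_euler('z',p[5])).as_matrix().T+p[:3]
def g(p): return np.r_[(proj(T,cv(p))-kut).ravel(),(proj(S,cv(p))-kus).ravel()]
for fr in (0,1):
  r=least_squares(lambda q:g(np.r_[q[:4],np.radians(32) if not fr else q[4],q[5]]),[.35,-.25,.075,0,.55,0]);print('cover',r.x.round(4),np.degrees(r.x[3:]).round(2)); print(r.fun.reshape(-1,2).round(1).tolist())
# stick
loc3=np.array([[35,8,7],[35,-8,7],[-35,-8,7],[-35,8,7]])/1e3
su=ct([(688,354),(718,354),(712,480),(681,480)])
pt=plane(T,su,.014);print('stick',pt.round(4).tolist(),pt.mean(0))
print('side band', plane(S,cs([(298,480)]),.014),'top band',plane(T,ct([(702,375)]),.014))
for n,z,uv in (('pot',.042,(672,181)),('tt',.014,(256,243))): print(n,plane(T,ct([uv]),z))
E
python3 fit.py
```

```text
stone [0.5821 0.2226 0.0525 0.1755] 10.054887746527442 1.419268895449676
[[0.1, 0.4], [0.2, -0.0], [-0.3, -1.1], [-0.1, -0.3], [0.0, 0.1], [0.1, 0.0], [0.3, -0.4], [0.1, -0.1], [-0.7, 1.4], [-1.3, -0.1], [0.4, -0.1], [0.3, -0.4]]
cover [ 0.5587 -0.2606  0.0742  0.004   0.8665 -0.0086] [ 0.23 49.65 -0.49]
[[0.0, -0.3], [-0.2, 0.3], [-0.2, -0.4], [-0.0, 0.3], [0.5, -0.1], [0.2, -0.1], [-0.8, -0.5], [-0.9, -0.4], [-0.3, 0.9], [1.0, -0.7], [0.5, 0.3], [0.3, 0.3]]
cover [ 0.5587 -0.2606  0.0741 -0.0039  0.5377  0.0016] [-0.22 30.81  0.09]
[[-0.2, -0.5], [-0.4, 0.0], [0.0, -0.2], [0.1, 0.5], [0.3, -0.3], [0.3, 0.1], [-0.6, -0.2], [-0.7, -0.3], [-0.5, 0.7], [0.8, -0.8], [0.7, 0.5], [0.1, 0.1]]
stick [[0.5403, -0.0172, 0.014], [0.5418, -0.0334, 0.014], [0.4722, -0.0366, 0.014], [0.4707, -0.02, 0.014]] [ 0.50624728 -0.02680352  0.014     ]
side band [[ 0.52661099 -0.02631036  0.014     ]] top band [[ 0.52934812 -0.02585544  0.014     ]]
pot [[ 0.62903635 -0.00087501  0.042     ]]
tt [[0.58177317 0.22597498 0.014     ]]
```

```bash
cat >> h.py <<'E'
def cur():
    o=readout.get_obs(); return np.array(o['eef_pos']),rot(o['ee_rot']),o
def rt(appr,jaw):
    x=np.array(appr,float);x/=np.linalg.norm(x);z=np.array(jaw,float);z-=x*(z@x);z/=np.linalg.norm(z)
    return Ro.from_matrix(np.c_[x,np.cross(z,x),z])
def delta(tgt,appr,jaw):
    p,R,o=cur()
    best=min((( (rt(appr,s*np.array(jaw))*R.inv()).as_rotvec(degrees=True)) for s in(1,-1)),key=np.linalg.norm)
    print('d mm',((np.array(tgt)-p)*1e3).round(1),'rotdeg',best.round(2),'q',o['qpos'].round(2),'F',o['wrist_force'].round(1),'w',round(o['gripper_width'],3),'t',o['time_s'])
E
python3 - <<'E'
from h import *
p,R,o=cur();print(R.as_matrix().round(3))
a=np.radians(2.5)
delta([.506,-.027,.15],[0,0,-1],[-np.sin(a),np.cos(a),0])
E
```

```text
[[-0.001 -0.947  0.32 ]
 [-0.002  0.32   0.947]
 [-1.     0.    -0.002]]
d mm [ 330.1 -547.7  -54.6] rotdeg [ 1.000e-01 -2.000e-02  2.117e+01] q [ 1.14  0.09  1.37 -0.    1.68 -0.1 ] F [-0.3 -0.7 -0.4] w 0.996 t 0.15
```

```bash
python3 -m handwheel '[[0.02,-0.034,0,0,0,1.3,0],[0.02,-0.034,0,0,0,1.3,0],[0.02,-0.034,0,0,0,1.3,0],[0.02,-0.034,0,0,0,1.3,0],[0.02,-0.034,0,0,0,1.3,0]]'
python3 -m handwheel '[[0.02,-0.034,0,0,0,1.3,0],[0.02,-0.034,0,0,0,1.3,0],[0.02,-0.034,0,0,0,1.3,0],[0.02,-0.034,0,0,0,1.3,0],[0.02,-0.034,0,0,0,1.3,0]]'
python3 -m handwheel '[[0.02,-0.034,0,0,0,1.3,0],[0.02,-0.034,0,0,0,1.3,0],[0.02,-0.034,0,0,0,1.3,0],[0.02,-0.034,0,0,0,1.3,0],[0.02,-0.034,0,0,0,1.3,0]]'
python3 -m handwheel '[[0.02,-0.034,0,0,0,1.3,0],[0.01,0,-0.02,0,0,0,0],[0,0,-0.03,0,0,0,0],[0,0,0,0,0,0,0],[0,0,0,0,0,0,0]]'
python3 - <<'E'
from h import *
a=np.radians(2.5)
delta([.506,-.027,.15],[0,0,-1],[-np.sin(a),np.cos(a),0])
c=calibration('wrist');print(c); w=capture('wrist')
print(proj(c,[[.506,-.027,.014],[.541,-.0253,.014],[.4714,-.0283,.014]]))
cv2.imwrite('pics/w1.png',w[:,:,::-1])
E
```

```text
time_s: 0.65
eef_pos: [0.2764, 0.3496, 0.2051]
ee_rot: [2.89, 1.57, -2.034]
wrist_force: [0.5, -0.4, 0.2]
gripper_width: 1.0
time_s: 1.15
eef_pos: [0.3764, 0.1796, 0.2053]
ee_rot: [-0.096, 1.571, 1.377]
wrist_force: [0.5, 1.3, 0.2]
gripper_width: 0.997
time_s: 1.65
eef_pos: [0.4764, 0.0095, 0.2052]
ee_rot: [0.776, 1.57, 2.362]
wrist_force: [-0.4, 0.6, -0.5]
gripper_width: 0.999
time_s: 2.15
eef_pos: [0.5055, -0.0228, 0.1551]
ee_rot: [1.332, 1.569, 2.94]
wrist_force: [-0.5, -0.3, 1.2]
gripper_width: 0.999
d mm [ 0.5 -4.2 -5.1] rotdeg [-0.02 -0.11  0.36] q [-0.16  0.01  1.55  0.    1.58 -1.77] F [-0.5 -0.3  1.2] w 0.999 t 2.15
{'fx': 300.41903286397655, 'fy': 300.41903286397655, 'cx': 274.8799384574859, 'cy': 207.25630850500772, 'dist_coeffs': array([-0.02478004,  0.        ,  0.        ,  0.        ,  0.        ]), 'origin': array([ 0.42282117, -0.0256519 ,  0.33606093]), 'rotation': array([ 2.85614256e+00, -8.62244237e-04,  1.60803704e+00])}
[[270.61280073 197.33505339]
 [271.08340229 227.12738933]
 [270.47567597 166.12171862]]
```

View pics/w1.png

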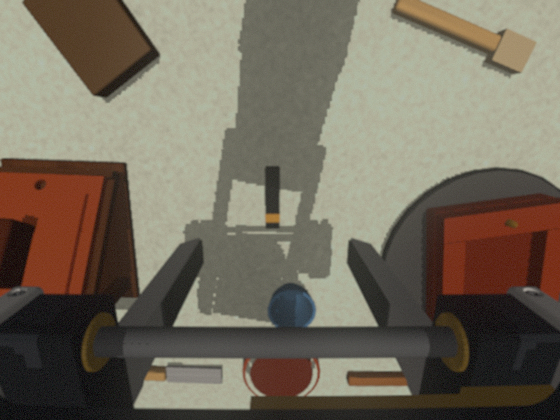

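The wrist view has the stick running from (272,166) to (272,228), within 1.5 px of my prediction, so the position holds. The turntable is on the right and the easel on the left. Descending now.

```bash
python3 -m handwheel '[[0,-0.0035,-0.035,0,0,0.4,0],[0,0,-0.04,0,0,0,0],[0,0,-0.04,0,0,0,0],[0,0,-0.025,0,0,0,0],[0,0,0,0,0,0,0]]'
python3 -m handwheel '[[0,0,-0.005,0,0,0,0],[0,0,-0.005,0,0,0,0],[0,0,0,0,0,0,0]]'
```

```text
time_s: 2.7
eef_pos: [0.5038, -0.0257, 0.0133]
ee_rot: [1.358, 1.565, 2.973]
wrist_force: [-1.0, 0.6, 0.1]
gripper_width: 1.002
time_s: 3.0
eef_pos: [0.5072, -0.0265, 0.0069]
ee_rot: [-1.757, 1.568, -0.142]
wrist_force: [0.3, -0.2, -0.2]
gripper_width: 1.0
```

```bash
python3 -m handwheel '[[0,0,-0.003,0,0,0,0],[0,0,0,0,0,0,0.5],[0,0,0,0,0,0,1],[0,0,0,0,0,0,1],[0,0,0,0,0,0,1]]' 15
python3 -m handwheel '[[0,0,0,0,0,0,1],[0,0,0,0,0,0,1],[0,0,0,0,0,0,1]]'
```

```text
time_s: 3.5
eef_pos: [0.5061, -0.0264, 0.0026]
ee_rot: [-1.19, 1.571, 0.425]
wrist_force: [-0.3, -0.1, -0.6]
gripper_width: 0.7
time_s: 3.8
eef_pos: [0.506, -0.0264, 0.0025]
ee_rot: [0.591, 1.571, 2.206]
wrist_force: [0.4, 0.6, 0.7]
gripper_width: 0.439
```

```bash
python3 -m handwheel '[[0,0,0,0,0,0,1],[0,0,0,0,0,0,1],[0,0,0,0,0,0,1],[0,0,0,0,0,0,1]]'
python3 -m handwheel '[[0,0,0,0,0,0,1]]'
```

```text
time_s: 4.2
eef_pos: [0.506, -0.0264, 0.0025]
ee_rot: [-0.066, 1.571, 1.549]
wrist_force: [-0.4, 0.1, 0.3]
gripper_width: 0.168
time_s: 4.3
eef_pos: [0.506, -0.0264, 0.0025]
ee_rot: [0.253, 1.571, 1.868]
wrist_force: [-0.3, 0.4, 0.3]
gripper_width: 0.166
```

```bash
python3 -m handwheel '[[0,0,0.01,0,0,0,1],[0,0,0.03,0,0,0,1],[0,0,0.04,0,0,0,1],[0,0,0.04,0,0,0,1],[0,0,0.03,0,0,0,1]]'
python3 - <<'E'
from h import *
a=np.radians(10.05)
delta([.582,.2226,.15],[0,0,-1],[-np.sin(a),np.cos(a),0])
crop(capture('wrist'),200,150,160,120,5,'pics/w2.png')
E
```

```text
time_s: 4.8
eef_pos: [0.5068, -0.0265, 0.1562]
ee_rot: [-1.756, 1.567, -0.141]
wrist_force: [0.5, -1.1, -0.5]
gripper_width: 0.171
d mm [ 75.2 249.1  -6.2] rotdeg [0.02 0.22 7.51] q [-0.16  0.    1.55  0.    1.58 -1.78] F [ 0.5 -1.1 -0.5] w 0.171 t 4.8
```

View pics/w2.png

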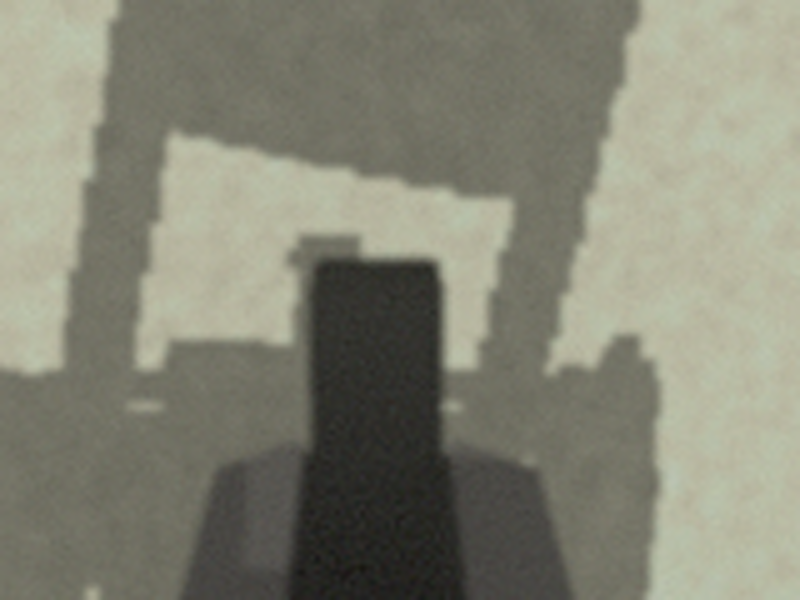

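The stick is held level between the fingers. Its near end is at about (275,202) in full-image pixels. Carrying it over the inkstone.

```bash
python3 -m handwheel '[[0.01,0.035,0,0,0,1,1],[0.01,0.035,0,0,0,1,1],[0.01,0.035,0,0,0,1,1],[0.01,0.035,0,0,0,1,1],[0.01,0.035,0,0,0,1,1]]'
python3 -m handwheel '[[0.01,0.035,0,0,0,1.2,1],[0.015,0.039,0,0,0,1.3,1],[0,0,0,0,0,0,1],[0,0,0,0,0,0,1]]'
python3 - <<'E'
from h import *
a=np.radians(10.05)
delta([.582,.2226,.15],[0,0,-1],[-np.sin(a),np.cos(a),0])
c=calibration('wrist')
w=capture('wrist')
P=np.array([[85,65,0],[85,-65,0],[-85,-65,0],[-85,65,0],[72,0,12],[-72,0,12],[-57.5,42,0],[-57.5,-42,0]])/1e3@Ro.from_euler('z',a).as_matrix().T+[.582,.2226,.054]
u=proj(c,P);print(u.round(0).tolist())
for q in u: cv2.circle(w,tuple(int(round(v)) for v in q),2,(0,255,0),-1)
cv2.imwrite('pics/w3.png',w[:,:,::-1])
E
```

```text
time_s: 5.35
eef_pos: [0.5562, 0.15, 0.1528]
ee_rot: [-1.646, 1.57, 0.057]
wrist_force: [0.5, -0.8, -0.9]
gripper_width: 0.169
time_s: 5.75
eef_pos: [0.5808, 0.2231, 0.152]
ee_rot: [2.079, 1.57, -2.457]
wrist_force: [-1.1, 0.0, -0.1]
gripper_width: 0.167
d mm [ 1.2 -0.5 -2. ] rotdeg [ 0.05 -0.06 -0.07] q [ 0.28  0.26  1.27 -0.    1.61 -1.47] F [-1.1  0.  -0.1] w 0.167 t 5.75
[[336.0, 286.0], [212.0, 286.0], [201.0, 118.0], [347.0, 118.0], [274.0, 281.0], [274.0, 133.0], [320.0, 149.0], [228.0, 149.0]]
```

View pics/w3.png

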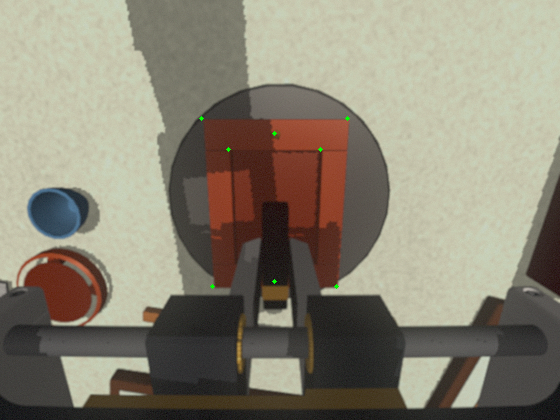

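The rim and pin overlay matches the picture to about 2 px. Lowering the stick into the trough.

```bash
python3 -m handwheel '[[0.001,0,-0.03,0,0,0,1],[0,0,-0.035,0,0,0,1],[0,0,-0.025,0,0,0,1],[0,0,-0.012,0,0,0,1],[0,0,0,0,0,0,1]]'
python3 -m handwheel '[[0,0,-0.003,0,0,0,1],[0,0,0,0,0,0,1],[0,0,-0.002,0,0,0,1],[0,0,0,0,0,0,1]]'
```

```text
time_s: 6.3
eef_pos: [0.5806, 0.221, 0.0487]
ee_rot: [1.699, 1.567, -2.84]
wrist_force: [-1.6, 0.6, 0.4]
gripper_width: 0.167
time_s: 6.7
eef_pos: [0.5825, 0.2227, 0.0464]
ee_rot: [-1.435, 1.569, 0.311]
wrist_force: [0.7, -0.8, 0.2]
gripper_width: 0.168
```

```bash
python3 -m handwheel '[[0,0,-0.003,0,0,0,1],[0,0,-0.002,0,0,0,1],[0,0,0,0,0,0,1],[0,0,0,0,0,0,1]]'
```

```text
time_s: 7.1
eef_pos: [0.5819, 0.2226, 0.0403]
ee_rot: [1.524, 1.57, -3.014]
wrist_force: [-0.5, 0.3, 0.0]
gripper_width: 0.17
```

```bash
python3 -m handwheel '[[0,0,-0.001,0,0,0,1],[0,0,0,0,0,0,1],[0,0,0,0,0,0,1]]'
```

```text
time_s: 7.4
eef_pos: [0.5821, 0.2226, 0.0395]
ee_rot: [0.229, 1.571, 1.975]
wrist_force: [0.9, -0.4, -0.9]
gripper_width: 0.166
```

```bash
python3 -m handwheel '[[0,0,-0.001,0,0,0,1],[0,0,0,0,0,0,1],[0,0,0,0,0,0,1]]'
```

```text
time_s: 7.7
eef_pos: [0.5821, 0.2226, 0.0385]
ee_rot: [-0.918, 1.571, 0.828]
wrist_force: [-0.3, 0.1, 0.6]
gripper_width: 0.169
```

```bash
python3 -m handwheel '[[0,0,0,0,0,0,0.68],[0,0,0,0,0,0,0.68],[0,0,0,0,0,0,0.68],[0,0,0,0,0,0,0.68]]'
```

```text
time_s: 8.1
eef_pos: [0.582, 0.2226, 0.0385]
ee_rot: [0.104, 1.571, 1.849]
wrist_force: [-1.1, -0.8, -0.0]
gripper_width: 0.324
```

```bash
python3 -m handwheel '[[0,0,0.01,0,0,0,0.68],[0,0,0.02,0,0,0,0.68],[0,0,0.04,0,0,0,0.5],[0,0,0.04,0,0,0,0.2],[-0.02,-0.03,0.03,0,0,0,0]]'
python3 - <<'E'
from h import *
a=np.radians(32);n=np.array([-np.sin(a),0,np.cos(a)])
O=np.array([.5587,-.2606,.0742])
g=O+.028*n; tcp=g-.0188*n; print(g,tcp)
delta(tcp+.1*n,-n,[0,1,0])
w=capture('wrist')
cv2.imwrite('pics/w4.png',w[:,:,::-1])
E
```

```text
time_s: 8.6
eef_pos: [0.5637, 0.1947, 0.1817]
ee_rot: [-1.268, 1.566, 0.481]
wrist_force: [0.8, -1.2, 1.0]
gripper_width: 0.538
[ 0.54386226 -0.2606      0.09794535] [ 0.55382474 -0.2606      0.08200204]
d mm [ -62.9 -455.3  -14.9] rotdeg [  2.75 -31.66  -9.97] q [ 0.24  0.19  1.3   0.    1.64 -1.51] F [ 0.8 -1.2  1. ] w 0.538 t 8.6
```

View pics/w4.png

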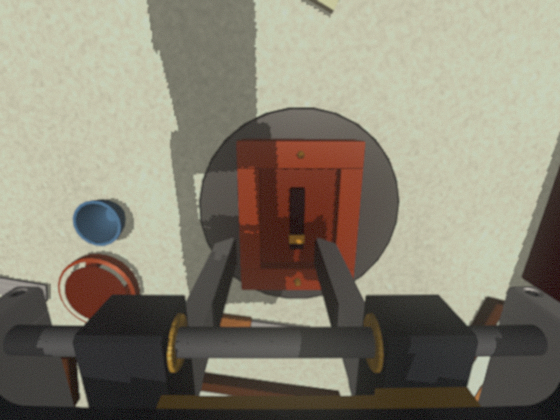

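The stick lies flat in the trough, along its length from (297,188) to (297,245). Both pins are visible, at (300,154) and (298,283). I'll let the arm settle and refine the stone pose with the arm out of the way.

```bash
python3 -m handwheel '[[0,-0.04,0.02,0,0,0,0],[0,-0.04,0,0,0,0,0],[0,0,0,0,0,0,0],[0,0,0,0,0,0,0],[0,0,0,0,0,0,0]]'
python3 - <<'E'
from h import *
import json
c=calibration('wrist'); w=capture('wrist')
json.dump({k:np.array(v).tolist() for k,v in c.items()},open('w5.json','w'))
a=np.radians(10.05)
P=np.array([[72,0,12],[-72,0,12]])/1e3@Ro.from_euler('z',a).as_matrix().T+[.582,.2226,.054]
print(proj(c,P).round(1).tolist())
cv2.imwrite('pics/w5.png',w[:,:,::-1])
b=np.clip(w.astype(float)*1.7,0,255).astype('uint8')
crop(b,300,120,140,200,3,'pics/w5c.png')
s=capture('side');t=capture('top')
cv2.imwrite('pics/s5.png',s[:,:,::-1]);cv2.imwrite('pics/t5.png',t[:,:,::-1])
b=np.clip(t.astype(float)*1.7,0,255).astype('uint8')
crop(b,150,130,75,90,6,'pics/t5c.png')
E
```

```text
time_s: 9.15
eef_pos: [0.5619, 0.1133, 0.1984]
ee_rot: [0.281, 1.57, 2.027]
wrist_force: [-0.1, -0.4, 1.2]
gripper_width: 0.988
[[362.1, 289.1], [373.5, 168.3]]
```

View pics/w5.png

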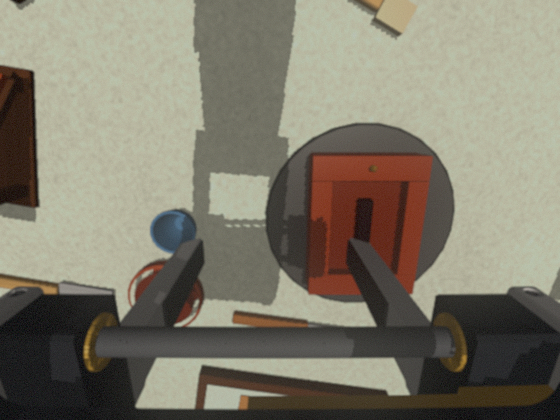

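View pics/t5c.png

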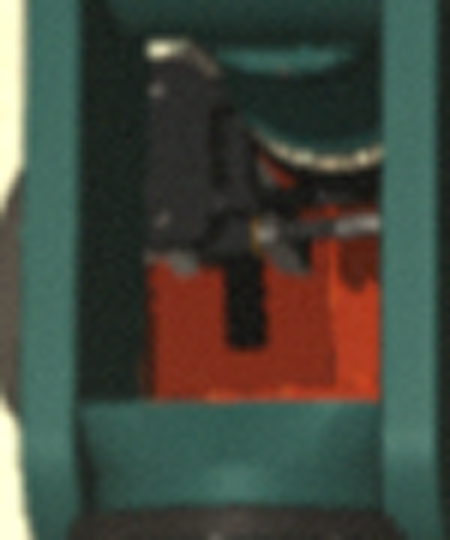

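```bash
python3 - <<'E'
from h import *
a=np.radians(32);n=np.array([-np.sin(a),0,np.cos(a)])
O=np.array([.5587,-.2606,.0742]); tcp=O+.0112*n
delta(tcp+.1*n,-n,[0,1,0])
E
```

```text
d mm [ -62.1 -374.3  -29.6] rotdeg [  2.81 -31.96  -9.87] q [ 0.1   0.14  1.33  0.    1.68 -1.65] F [-0.1  0.7 -0.2] w 1.001 t 9.3
```

```bash
python3 -m handwheel '[[-0.006,-0.034,0,0.25,-2.9,-0.9,0],[-0.006,-0.034,0,0.25,-2.9,-0.9,0],[-0.006,-0.034,0,0.25,-2.9,-0.9,0],[-0.006,-0.034,0,0.25,-2.9,-0.9,0],[-0.006,-0.034,0,0.25,-2.9,-0.9,0]]'
python3 -m handwheel '[[-0.006,-0.034,0,0.25,-2.9,-0.9,0],[-0.006,-0.034,0,0.25,-2.9,-0.9,0],[-0.006,-0.034,0,0.25,-2.9,-0.9,0],[-0.006,-0.034,0,0.25,-2.9,-0.9,0],[-0.006,-0.034,0,0.25,-2.9,-0.9,0]]'
python3 -m handwheel '[[0,-0.034,0,0.25,-2.9,-0.9,0],[0,0,0,0,0,0,0],[0,0,0,0,0,0,0],[0,0,0,0,0,0,0]]'
python3 - <<'E'
from h import *
a=np.radians(32);n=np.array([-np.sin(a),0,np.cos(a)])
O=np.array([.5587,-.2606,.0742]); tcp=O+.0112*n
delta(tcp+.1*n,-n,[0,1,0])
c=calibration('wrist'); w=capture('wrist'); 
R=Ro.from_euler('y',-a).as_matrix()
P=np.array([[83,63,8],[83,-63,8],[-83,-63,8],[-83,63,8],[72,0,8],[-72,0,8],[30,8,38],[30,-8,38],[-30,-8,38],[-30,8,38]])/1e3@R.T+O
u=proj(c,P);print(u.round(1).tolist())
cv2.imwrite('pics/w6raw.png',w[:,:,::-1])
for q in u: cv2.circle(w,tuple(int(round(v)) for v in q),2,(0,255,0),-1)
cv2.imwrite('pics/w6.png',w[:,:,::-1])
E
```

```text
time_s: 9.8
eef_pos: [0.5319, -0.0576, 0.1985]
ee_rot: [-1.621, 1.315, 0.047]
wrist_force: [0.4, -0.9, 0.2]
gripper_width: 1.0
time_s: 10.3
eef_pos: [0.502, -0.2279, 0.1988]
ee_rot: [-1.58, 1.061, 0.006]
wrist_force: [0.8, -1.2, -0.5]
gripper_width: 0.998
time_s: 10.7
eef_pos: [0.5026, -0.2602, 0.1987]
ee_rot: [-1.57, 1.013, -0.0]
wrist_force: [-0.5, -0.8, 0.2]
gripper_width: 1.001
d mm [ -2.8  -0.4 -30.2] rotdeg [-0.01 -0.03  0.02] q [-0.83 -0.21  1.77  0.43  1.21 -2.47] F [-0.5 -0.8  0.2] w 1.001 t 10.7
[[330.3, 254.9], [218.2, 255.0], [209.1, 98.3], [339.0, 98.3], [274.2, 245.9], [274.0, 110.0], [282.3, 218.7], [265.9, 218.7], [265.3, 156.9], [282.7, 156.9]]
```

View pics/w6.png

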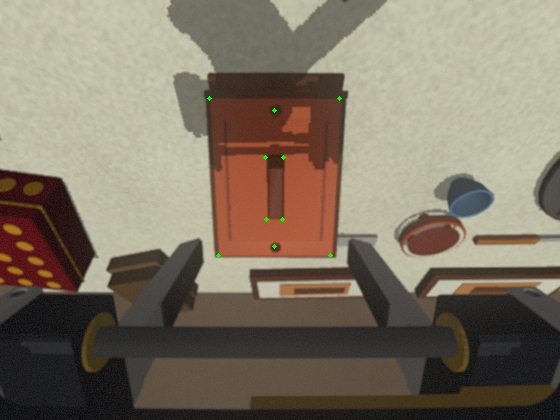

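The overlay matches the plate corners, holes and bar within about 2 px: the bar runs from (275,157) to (275,219), and the holes are at (275,110) and (275,246). Approaching along the plate normal.

```bash
python3 -m handwheel '[[-0.003,0,-0.03,0,0,0,0],[0.0133,0.0005,-0.0212,0,0,0,0],[0.0133,0,-0.0212,0,0,0,0],[0.0133,0,-0.0212,0,0,0,0],[0,0,0,0,0,0,0]]'
python3 -m handwheel '[[0,0,0,0,0,0,0]]'
python3 - <<'E'
from h import *
a=np.radians(32);n=np.array([-np.sin(a),0,np.cos(a)])
O=np.array([.5587,-.2598,.0742]); tcp=O+.0112*n
delta(tcp,-n,[0,1,0])
E
```

```text
time_s: 11.25
eef_pos: [0.5388, -0.2575, 0.1011]
ee_rot: [-1.562, 1.018, 0.009]
wrist_force: [-0.6, 0.3, -0.3]
gripper_width: 0.998
time_s: 11.35
eef_pos: [0.5395, -0.2595, 0.105]
ee_rot: [-1.57, 1.013, 0.001]
wrist_force: [-0.2, -0.4, 0.4]
gripper_width: 1.001
d mm [ 13.3  -0.3 -21.3] rotdeg [-0.02 -0.05 -0.02] q [-0.76 -0.08  1.85  0.45  1.   -2.51] F [-0.2 -0.4  0.4] w 1.001 t 11.35
```

```bash
python3 -m handwheel '[[0.006,0,-0.010,0,0,0,0],[0.005,0,-0.008,0,0,0,0],[0.002,0,-0.0033,0,0,0,0],[0,0,0,0,0,0,0],[0,0,0,0,0,0,0.5]]' 40
python3 - <<'E'
from h import *
a=np.radians(32);n=np.array([-np.sin(a),0,np.cos(a)])
O=np.array([.5587,-.2598,.0742]); tcp=O+.0112*n
delta(tcp,-n,[0,1,0])
E
```

```text
time_s: 11.85
eef_pos: [0.5519, -0.261, 0.0836]
ee_rot: [-1.571, 1.013, -0.003]
wrist_force: [0.8, -0.7, -0.5]
gripper_width: 0.942
d mm [0.8 1.2 0.1] rotdeg [ 0.01 -0.02  0.14] q [-0.74 -0.03  1.85  0.46  0.94 -2.51] F [ 0.8 -0.7 -0.5] w 0.942 t 11.85
```

```bash
python3 -m handwheel '[[0,0.0008,0,0,0,0,1],[0,0,0,0,0,0,1],[0,0,0,0,0,0,1],[0,0,0,0,0,0,1],[0,0,0,0,0,0,1]]' 40
python3 -m handwheel '[[0,0,0,0,0,0,1],[0,0,0,0,0,0,1],[0,0,0,0,0,0,1],[0,0,0,0,0,0,1],[0,0,0,0,0,0,1]]'
python3 - <<'E'
from h import *
a=np.radians(32);n=np.array([-np.sin(a),0,np.cos(a)])
O=np.array([.5587,-.2598,.0742]); tcp=O+.0112*n
delta(tcp,-n,[0,1,0])
E
```

```text
time_s: 12.35
eef_pos: [0.5519, -0.2602, 0.0837]
ee_rot: [-1.571, 1.013, -0.003]
wrist_force: [-0.0, -0.2, -0.6]
gripper_width: 0.526
time_s: 12.85
eef_pos: [0.5519, -0.26, 0.0836]
ee_rot: [-1.57, 1.013, -0.002]
wrist_force: [-0.2, 0.4, 0.6]
gripper_width: 0.164
d mm [0.8 0.2 0.1] rotdeg [-0.01 -0.03  0.13] q [-0.74 -0.03  1.85  0.46  0.94 -2.51] F [-0.2  0.4  0.6] w 0.164 t 12.85
```

```bash
python3 -m handwheel '[[-0.0027,0,0.0042,0,0,0,1],[-0.0053,0,0.0085,0,0,0,1],[-0.0106,0,0.017,0,0,0,1],[-0.016,0,0.0255,0,0,0,1],[-0.02,0,0.03,0,0,0,1]]'
python3 -m handwheel '[[0,0,0.03,0,0,0,1],[0,0,0.02,0,0,0,1],[0,0,0,0,0,0,1],[0,0,0,0,0,0,1]]'
python3 - <<'E'
from h import *
a=np.radians(10.05)
p,R,o=cur();print(p,o['gripper_width'])
delta([.582,.2226,.22],[0,0,-1],[-np.sin(a),np.cos(a),0])
cv2.imwrite('pics/w7.png',capture('wrist')[:,:,::-1]);cv2.imwrite('pics/s7.png',capture('side')[:,:,::-1])
E
```

```text
time_s: 13.35
eef_pos: [0.495, -0.2588, 0.1669]
ee_rot: [-1.565, 1.018, 0.004]
wrist_force: [0.8, -0.3, -2.6]
gripper_width: 0.168
time_s: 13.75
eef_pos: [0.4963, -0.2598, 0.2175]
ee_rot: [-1.57, 1.015, -0.001]
wrist_force: [0.9, 0.1, -4.2]
gripper_width: 0.168
[ 0.49630691 -0.2597804   0.21754935] 0.16842333392774306
d mm [ 85.7 482.4   2.5] rotdeg [-2.78 31.75  9.91] q [-0.83 -0.23  1.75  0.42  1.26 -2.46] F [ 0.9  0.1 -4.2] w 0.168 t 13.75
```

View pics/w7.png

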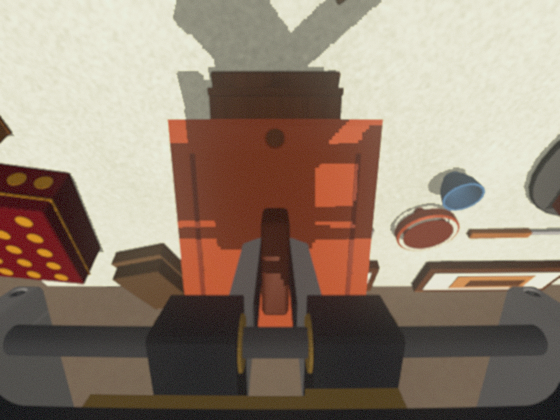

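View pics/s7.png

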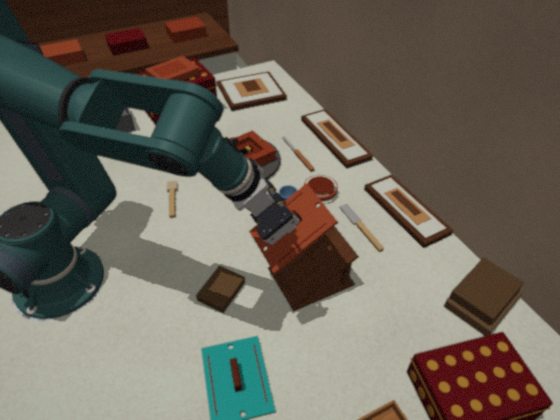

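The cover is gripped and clear of the easel. Its near hole is at (275,138) and its near corners are at (169,121) and (381,121). Next I'll measure how it sits in the hand.

```bash
python3 - <<'E'
from h import *
w=cv2.imread('pics/w7.png')[:,:,::-1]
b=np.clip(w.astype(float)*1.7,0,255).astype('uint8')
crop(b,160,105,230,195,3,'pics/w7c.png')
E
```

```text
(no output)
```

View pics/w7c.png

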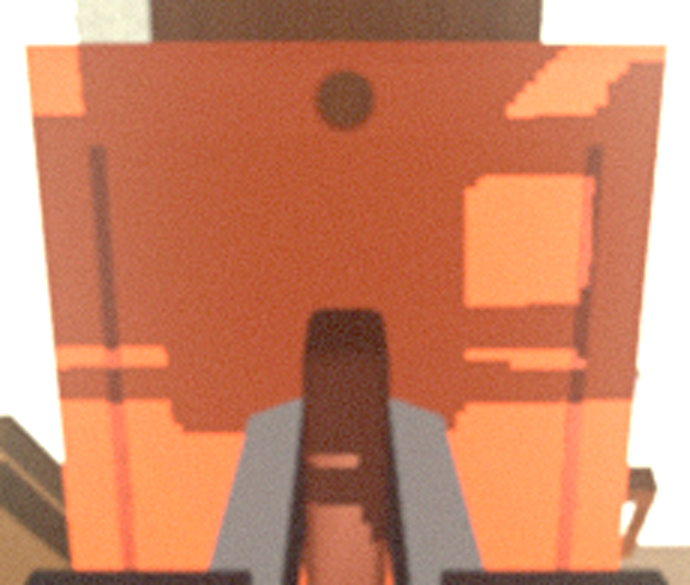

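```bash
python3 - <<'E'
from h import *
c=calibration('wrist'); p,R,o=cur()
un=lambda P:(np.array(P,float)+.5)/3-.5+[160,105]
pts=un([(27,46),(665,45),(344.5,100)]); ed=un([(61.5,400),(631,400)])
# nominal cover frame: z=-tool x ; cover x world-ish
zc=-R.as_matrix()[:,0]; xc=np.cross(np.array([0,1,0]),zc);xc/=np.linalg.norm(xc);yc=np.cross(zc,xc)
B=np.c_[xc,yc,zc]
def W(q,L): return np.atleast_2d(L)/1e3@(B@Ro.from_euler('zyx',[q[3],q[4],0]).as_matrix()).T+p+B@q[:3]
def res(q):
    r=(proj(c,W(q,[[-83,63,8],[-83,-63,8],[-72,0,8]]))[[1,0,2]]-pts).ravel().tolist()
    for sgn,e in ((-1,ed[0]),(1,ed[1])):
        a,b=proj(c,W(q,[[-83,63*sgn,8],[-10,63*sgn,8]])); t=(e[1]-a[1])/(b[1]-a[1]); r.append((a+(b-a)*t-e)[0])
    return np.array(r)
r=least_squares(res,[0,0,-.0116,0,0],x_scale=[.01,.01,.01,.1,.1])
print((r.x[:3]*1e3).round(2),np.degrees(r.x[3:]).round(2),r.fun.round(2))
r=least_squares(lambda q:res(np.r_[q,0]),[0,0,-.0116,0]);print((r.x[:3]*1e3).round(2),np.degrees(r.x[3:]).round(2),r.fun.round(2))
E
```

```text
[  1.17   0.46 -12.24] [-0.1  0.3] [-0.12 -0.16 -0.18 -0.21  0.38  0.38 -0.04 -0.05]
[  1.21   0.46 -11.98] [-0.1] [-0.02 -0.16 -0.28 -0.22  0.38  0.36 -0.15  0.06]
```

```bash
python3 -m handwheel '[[0.0047,0.0268,0,-0.15,1.77,0.55,1],[0.0047,0.0268,0,-0.15,1.77,0.55,1],[0.0047,0.0268,0,-0.15,1.77,0.55,1],[0.0047,0.0268,0,-0.15,1.77,0.55,1],[0.0047,0.0268,0,-0.15,1.77,0.55,1]]'
python3 -m handwheel '[[0.0047,0.0268,0,-0.15,1.77,0.55,1],[0.0047,0.0268,0,-0.15,1.77,0.55,1],[0.0047,0.0268,0,-0.15,1.77,0.55,1],[0.0047,0.0268,0,-0.15,1.77,0.55,1],[0.0047,0.0268,0,-0.15,1.77,0.55,1]]'
python3 -m handwheel '[[0.0047,0.0268,0,-0.15,1.77,0.55,1],[0.0047,0.0268,0,-0.15,1.77,0.55,1],[0.0047,0.0268,0,-0.15,1.77,0.55,1],[0.0047,0.0268,0,-0.15,1.77,0.55,1],[0.0047,0.0268,0,-0.15,1.77,0.55,1]]'
python3 -m handwheel '[[0.0047,0.0268,0,-0.15,1.77,0.55,1],[0.0047,0.0268,0,-0.15,1.77,0.55,1],[0.0047,0.0268,0,-0.15,1.77,0.55,1],[0,0,0,0,0,0,1],[0,0,0,0,0,0,1]]'
cat > tgt.py <<'E'
from h import *
a=np.radians(10.05)
delta([.5811,.2221,.066],[0,0,-1],[-np.sin(a),np.cos(a),0])
E
python3 -m handwheel '[[0,0,0,0,0,0,1]]'; python3 tgt.py
```

```text
time_s: 14.35
eef_pos: [0.5199, -0.1245, 0.2161]
ee_rot: [-1.591, 1.172, 0.029]
wrist_force: [1.2, -0.3, -4.1]
gripper_width: 0.166
time_s: 14.85
eef_pos: [0.5435, 0.0096, 0.2162]
ee_rot: [-1.614, 1.327, 0.055]
wrist_force: [0.8, -0.8, -3.7]
gripper_width: 0.169
time_s: 15.35
eef_pos: [0.5671, 0.1435, 0.2162]
ee_rot: [-1.631, 1.482, 0.087]
wrist_force: [0.0, 0.0, -4.0]
gripper_width: 0.165
time_s: 15.85
eef_pos: [0.5814, 0.2226, 0.216]
ee_rot: [1.485, 1.567, -3.052]
wrist_force: [0.2, -0.3, -3.4]
gripper_width: 0.168
time_s: 15.95
eef_pos: [0.5815, 0.2216, 0.2176]
ee_rot: [1.225, 1.57, 2.97]
wrist_force: [-0.1, -0.3, -2.7]
gripper_width: 0.166
d mm [  -0.4    0.5 -151.6] rotdeg [-0.01 -0.07  0.06] q [ 0.27  0.25  1.16  0.    1.73 -1.47] F [-0.1 -0.3 -2.7] w 0.166 t 15.95
```

```bash
python3 -m handwheel '[[0,0.0005,-0.025,0,0,0,1],[0,0,-0.035,0,0,0,1],[0,0,-0.035,0,0,0,1],[0,0,-0.025,0,0,0,1],[0,0,0,0,0,0,1]]'
python3 -m handwheel '[[0,0,0,0,0,0,1],[0,0,0,0,0,0,1]]'
python3 tgt.py
python3 - <<'E'
from h import *
for n in('wrist','side'):
    cc=calibration(n);w=capture(n);cv2.imwrite(f'pics/{n}8.png',w[:,:,::-1])
    b=np.clip(w.astype(float)*1.7,0,255).astype('uint8')
    if n=='wrist': crop(b,160,90,230,200,3,'pics/w8c.png')
    else: crop(b,180,80,130,110,6,'pics/s8c.png')
E
```

```text
time_s: 16.45
eef_pos: [0.5783, 0.2206, 0.0935]
ee_rot: [1.604, 1.561, -2.935]
wrist_force: [-1.3, -1.3, -4.2]
gripper_width: 0.169
time_s: 16.65
eef_pos: [0.5834, 0.2227, 0.1017]
ee_rot: [-1.337, 1.565, 0.409]
wrist_force: [0.9, 0.3, -2.8]
gripper_width: 0.168
d mm [ -2.3  -0.6 -35.7] rotdeg [-0.13  0.3   0.07] q [ 0.27  0.29  1.34  0.    1.5  -1.47] F [ 0.9  0.3 -2.8] w 0.168 t 16.65
```

View pics/w8c.png

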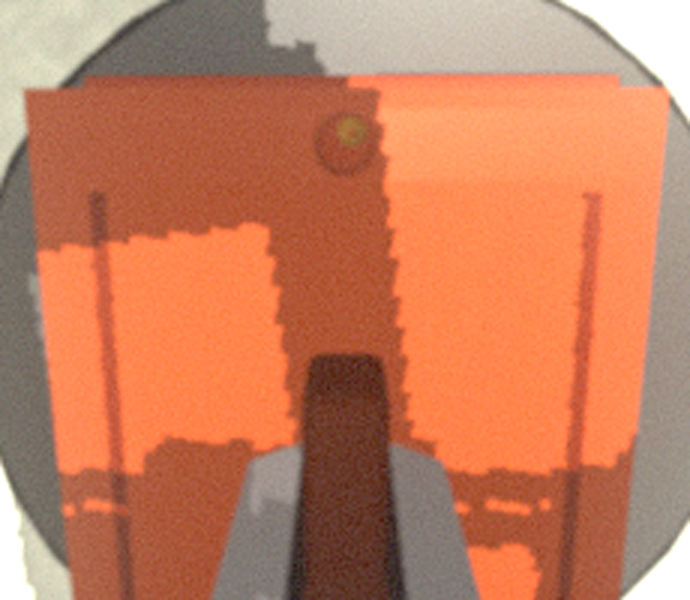

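View pics/s8c.png

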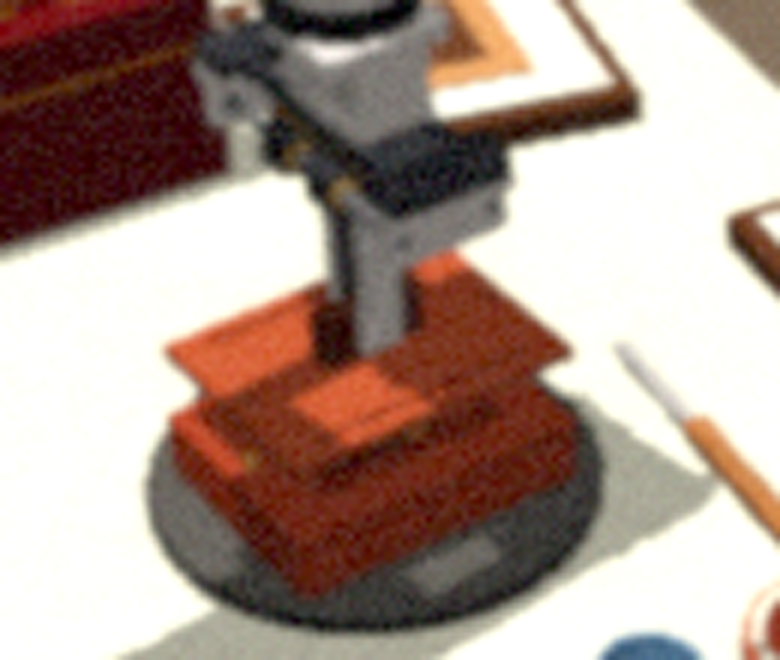

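Through the near hole, about (275,137) in full pixels, the brass pin shows at (277,133), so alignment is close. I'll settle and measure the offset.

```bash
python3 -m handwheel '[[0,0,0,0,0,0,1],[0,0,0,0,0,0,1],[0,0,0,0,0,0,1]]'
python3 tgt.py
python3 - <<'E'
from h import *
import json
c=calibration('wrist');p,_,_=cur();w=capture('wrist')
json.dump([{k:np.array(v).tolist() for k,v in c.items()},p.tolist()],open('w9.json','w'))
b=np.clip(w.astype(float)*1.7,0,255).astype('uint8')
crop(b,240,105,70,60,10,'pics/w9c.png')
E
```

```text
time_s: 17.05
eef_pos: [0.5821, 0.2229, 0.0992]
ee_rot: [-1.004, 1.569, 0.741]
wrist_force: [-0.4, -0.4, -3.1]
gripper_width: 0.166
d mm [ -1.   -0.8 -33.2] rotdeg [-0.06  0.07  0.03] q [ 0.27  0.29  1.35  0.    1.5  -1.47] F [-0.4 -0.4 -3.1] w 0.166 t 17.05
```

View pics/w9c.png

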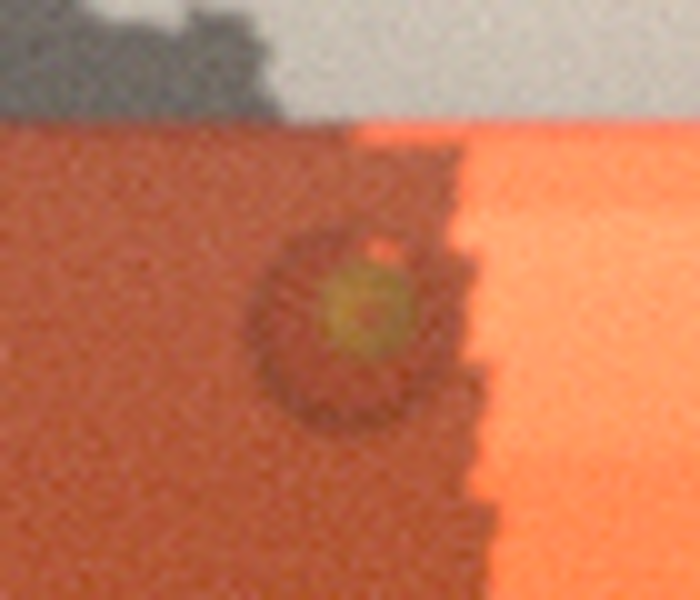

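```bash
python3 - <<'E'
from h import *
import json
c,p=json.load(open('w9.json')); c={k:np.array(v) if isinstance(v,list) else v for k,v in c.items()}
un=lambda P:(np.array(P,float)+.5)/10-.5+[240,105]
h=plane(c,un([(351,326)]),p[2]-.004)[0]; q=plane(c,un([(369,314)]),.066)[0]
a=np.radians(10.05);R=Ro.from_euler('z',a).as_matrix()
print('hole',h,'pin',q,'diff(pin-hole) mm',(q-h)*1e3)
print('in stone frame',(R.T@(q-h))*1e3)
print('pin expected',R@[-.072,0,0]+[.582,.2226,.066],'hole expected',p+R@[-.072+.001,.0003,0])
E
```

```text
hole [0.51088828 0.21057517 0.09519965] pin [0.5115731  0.21197977 0.066     ] diff(pin-hole) mm [  0.68481932   1.40460381 -29.19964684]
in stone frame [  0.91942527   1.26354523 -29.19964684]
pin expected [0.51110478 0.21003546 0.066     ] hole expected [0.51214512 0.21078041 0.09919965]
```

```bash
python3 - <<'E'
from h import *
w=cv2.imread('pics/w5.png')[:,:,::-1]
b=np.clip(w.astype(float)*1.7,0,255).astype('uint8')
crop(b,295,140,150,165,4,'pics/w5d.png')
E
```

```text
(no output)
```

View pics/w5d.png

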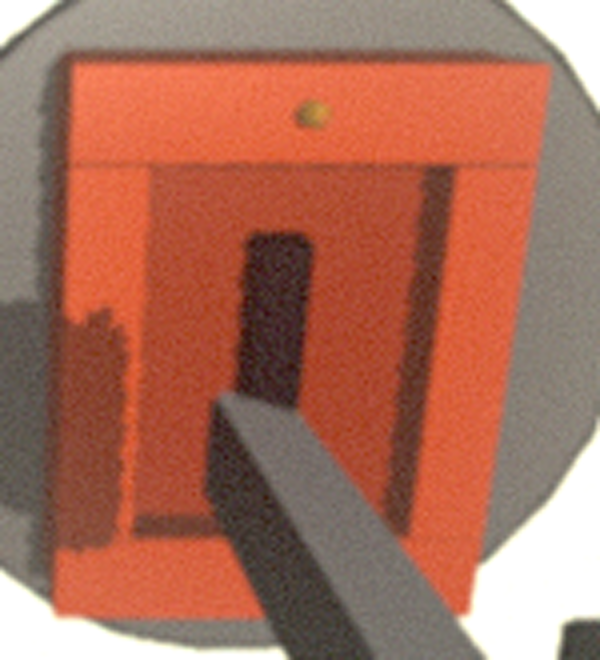

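```bash
python3 - <<'E'
from h import *
import json
c=json.load(open('w5.json')); c={k:np.array(v) if isinstance(v,list) else v for k,v in c.items()}
un=lambda P:(np.array(P,float)+.5)/4-.5+[295,140]
u=un([(72,64),(549,66),(57,613),(468,612),(316,110)])
L=np.array([[-85,-65,0],[-85,65,0],[85,-65,0],[85,65,0],[-72,0,12]])/1e3
f=lambda q:(proj(c,L@Ro.from_euler('z',q[2]).as_matrix().T+[q[0],q[1],.054])-u).ravel()
r=least_squares(f,[.58,.22,.17]);print(r.x,np.degrees(r.x[2]),r.fun.round(1))
E
```

```text
[0.58202438 0.22434735 0.17979153] 10.301295932853687 [-0.6 -0.7  0.  -1.4 -1.2  0.7  0.5  0.1  1.1  1.5]
```

```bash
python3 -m handwheel '[[0.0004,0.0013,-0.006,0,0,0.3,1],[0,0,-0.006,0,0,0,1],[0,0,-0.005,0,0,0,1],[0,0,0,0,0,0,1],[0,0,0,0,0,0,1]]'
python3 -m handwheel '[[0,0,0,0,0,0,1],[0,0,0,0,0,0,1]]'
python3 tgt.py
python3 - <<'E'
from h import *
import json
c=calibration('wrist');p,_,_=cur();w=capture('wrist')
json.dump([{k:np.array(v).tolist() for k,v in c.items()},p.tolist()],open('w10.json','w'))
b=np.clip(w.astype(float)*1.7,0,255).astype('uint8')
crop(b,240,105,70,60,10,'pics/w10c.png')
b=np.clip(capture('side').astype(float)*1.7,0,255).astype('uint8')
crop(b,180,100,130,100,6,'pics/s10c.png')
b=np.clip(capture('top').astype(float)*1.7,0,255).astype('uint8')
crop(b,140,120,110,110,5,'pics/t10c.png')
E
```

```text
time_s: 17.6
eef_pos: [0.5821, 0.224, 0.0813]
ee_rot: [0.236, 1.57, 1.987]
wrist_force: [0.6, -0.1, -3.8]
gripper_width: 0.171
time_s: 17.8
eef_pos: [0.5826, 0.2241, 0.0822]
ee_rot: [-1.039, 1.569, 0.712]
wrist_force: [-0.1, -1.5, -3.8]
gripper_width: 0.168
d mm [ -1.5  -2.  -16.2] rotdeg [-0.07  0.08 -0.27] q [ 0.28  0.3   1.37  0.    1.47 -1.47] F [-0.1 -1.5 -3.8] w 0.168 t 17.8
```

View pics/w10c.png

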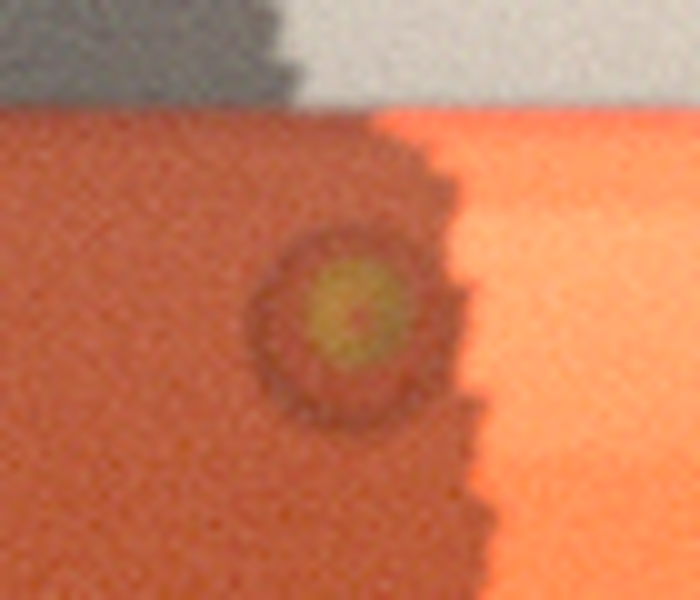

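View pics/s10c.png

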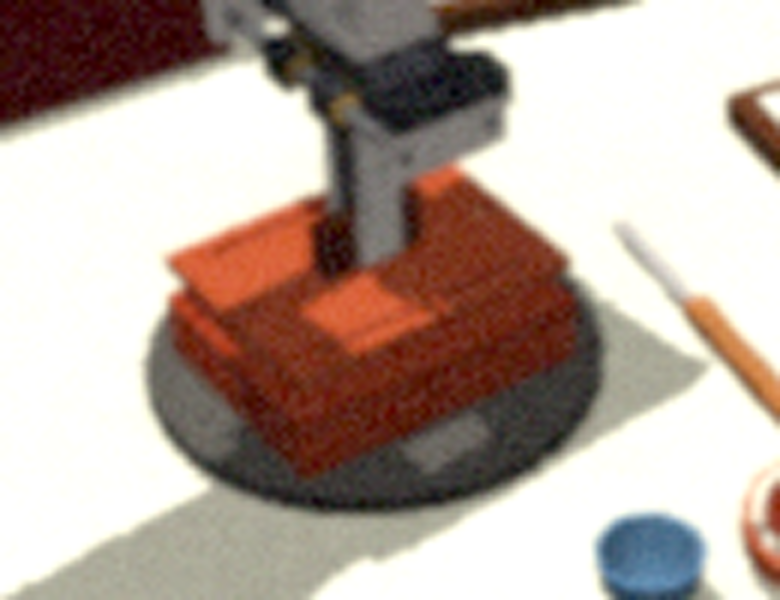

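View pics/t10c.png

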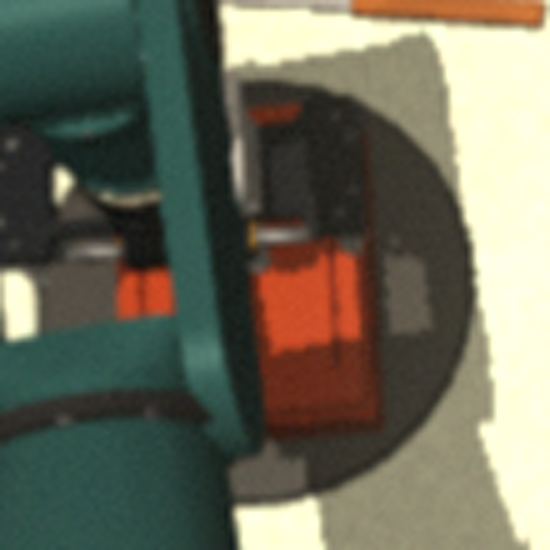

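```bash
python3 - <<'E'
from h import *
import json
c,p=json.load(open('w10.json')); c={k:np.array(v) if isinstance(v,list) else v for k,v in c.items()}
un=lambda P:(np.array(P,float)+.5)/10-.5+[240,105]
h=plane(c,un([(353,326)]),p[2]-.004)[0]
R=Ro.from_euler('z',np.radians(10.2)).as_matrix()
for uv,z in (((359,317),.066),((357,312),.063)):
  q=plane(c,un([uv]),z)[0]
  print('hole',h,'pin',q,'stone frame',(R.T@(q-h))*1e3)
E
```

```text
hole [0.51142551 0.21158033 0.07824935] pin [0.51151745 0.21200099 0.066     ] stone frame [  0.16497813   0.39773442 -12.24935109]
hole [0.51142551 0.21158033 0.07824935] pin [0.51139415 0.21185575 0.063     ] stone frame [  0.01791139   0.27661843 -15.24935109]
```

The near pin lies within 0.5 mm of the hole's centre: hole at (275,137), pin at (275.5,136). Lowering in small steps while watching the force.

```bash
python3 -m handwheel '[[0,0.0003,-0.003,0,0,0,1],[0,0,-0.003,0,0,0,1],[0,0,0,0,0,0,1],[0,0,0,0,0,0,1]]'; python3 tgt.py
```

```text
time_s: 18.35
eef_pos: [0.5821, 0.2244, 0.0754]
ee_rot: [-0.131, 1.57, 1.62]
wrist_force: [-0.7, 0.2, -3.5]
gripper_width: 0.165
d mm [-1.  -2.3 -9.4] rotdeg [-0.05 -0.   -0.27] q [ 0.28  0.31  1.37  0.    1.46 -1.47] F [-0.7  0.2 -3.5] w 0.165 t 18.35
```

```bash
python3 -m handwheel '[[0,0,-0.002,0,0,0,1],[0,0,-0.002,0,0,0,1],[0,0,0,0,0,0,1],[0,0,0,0,0,0,1]]'; python3 tgt.py
```

```text
time_s: 18.75
eef_pos: [0.5823, 0.2244, 0.0716]
ee_rot: [-0.529, 1.57, 1.222]
wrist_force: [1.0, 0.5, -4.1]
gripper_width: 0.166
d mm [-1.2 -2.3 -5.6] rotdeg [-0.05  0.02 -0.27] q [ 0.28  0.31  1.38  0.    1.45 -1.47] F [ 1.   0.5 -4.1] w 0.166 t 18.75
```

```bash
python3 -m handwheel '[[0,0,-0.002,0,0,0,1],[0,0,-0.0015,0,0,0,1],[0,0,0,0,0,0,1],[0,0,0,0,0,0,1]]'; python3 tgt.py
```

```text
time_s: 19.15
eef_pos: [0.5823, 0.2244, 0.0682]
ee_rot: [-0.585, 1.57, 1.165]
wrist_force: [-0.0, 0.3, -3.7]
gripper_width: 0.163
d mm [-1.2 -2.3 -2.2] rotdeg [-0.05  0.02 -0.27] q [ 0.28  0.31  1.38  0.    1.45 -1.47] F [-0.   0.3 -3.7] w 0.163 t 19.15
```

```bash
python3 -m handwheel '[[0,0,-0.001,0,0,0,1],[0,0,0,0,0,0,1],[0,0,0,0,0,0,1]]'; python3 -m handwheel '[[0,0,-0.001,0,0,0,1],[0,0,0,0,0,0,1],[0,0,0,0,0,0,1]]'
```

```text
time_s: 19.45
eef_pos: [0.5823, 0.2244, 0.0673]
ee_rot: [-0.741, 1.57, 1.01]
wrist_force: [0.5, 0.1, -4.1]
gripper_width: 0.168
time_s: 19.75
eef_pos: [0.5823, 0.2244, 0.0662]
ee_rot: [-0.63, 1.57, 1.121]
wrist_force: [0.1, 0.1, -4.1]
gripper_width: 0.167
```

```bash
python3 -m handwheel '[[0,0,-0.0005,0,0,0,1],[0,0,0,0,0,0,1],[0,0,0,0,0,0,1]]'; python3 -m handwheel '[[0,0,-0.0005,0,0,0,1],[0,0,0,0,0,0,1],[0,0,0,0,0,0,1]]'
```

```text
time_s: 20.05
eef_pos: [0.5823, 0.2244, 0.0658]
ee_rot: [-0.682, 1.57, 1.069]
wrist_force: [-0.2, 0.6, -3.1]
gripper_width: 0.167
time_s: 20.35
eef_pos: [0.5823, 0.2244, 0.0653]
ee_rot: [-0.707, 1.57, 1.044]
wrist_force: [0.1, -0.3, -2.8]
gripper_width: 0.167
```

```bash
python3 -m handwheel '[[0,0,-0.0005,0,0,0,1],[0,0,0,0,0,0,1],[0,0,0,0,0,0,1]]'; python3 -m handwheel '[[0,0,-0.0005,0,0,0,1],[0,0,0,0,0,0,1],[0,0,0,0,0,0,1]]'
python3 - <<'E'
from h import *
b=np.clip(capture('wrist').astype(float)*1.7,0,255).astype('uint8')
crop(b,180,90,190,150,4,'pics/w11c.png')
b=np.clip(capture('side').astype(float)*1.7,0,255).astype('uint8')
crop(b,180,100,130,100,6,'pics/s11c.png')
E
```

```text
time_s: 20.65
eef_pos: [0.5824, 0.2244, 0.065]
ee_rot: [-0.861, 1.569, 0.89]
wrist_force: [0.4, -0.3, -3.7]
gripper_width: 0.165
time_s: 20.95
eef_pos: [0.5825, 0.2244, 0.0649]
ee_rot: [-0.983, 1.569, 0.768]
wrist_force: [0.4, 0.8, 0.6]
gripper_width: 0.169
```

View pics/w11c.png

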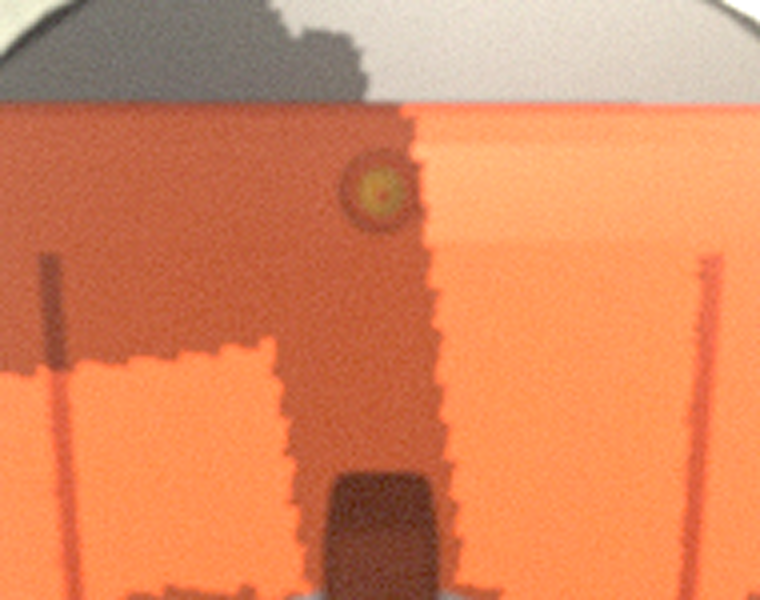

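View pics/s11c.png

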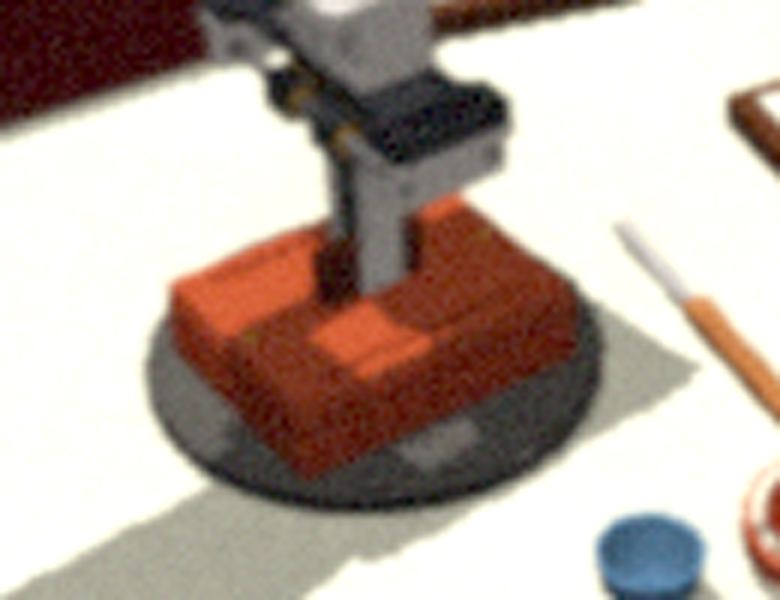

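The cover is down. Both pin tips show through the holes in the side view, at about (221,155) and (260,139), and the near pin is centred in its hole. The contact force is about 4 N, so I'll release.

```bash
python3 -m handwheel '[[0,0,-0.0003,0,0,0,1],[0,0,0,0,0,0,1],[0,0,0,0,0,0,0.75],[0,0,0,0,0,0,0.7],[0,0,0,0,0,0,0.6]]'
python3 -m handwheel '[[0,0,0,0,0,0,0.6],[0,0,0,0,0,0,0.6],[0,0,0,0,0,0,0.6]]'
```

```text
time_s: 21.55
eef_pos: [0.5825, 0.2244, 0.0637]
ee_rot: [-0.829, 1.569, 0.922]
wrist_force: [1.0, 0.8, -0.2]
gripper_width: 0.35
time_s: 21.85
eef_pos: [0.5824, 0.2244, 0.0639]
ee_rot: [-0.768, 1.57, 0.982]
wrist_force: [-0.4, -0.4, -0.4]
gripper_width: 0.394
```

```bash
python3 -m handwheel '[[0,0,0.01,0,0,0,0.6],[0,0,0.02,0,0,0,0.6],[0,0,0.035,0,0,0,0.5],[0,0,0.04,0,0,0,0.3],[0,0,0.04,0,0,0,0]]'
python3 -m handwheel '[[-0.02,-0.045,0,0,0,0,0],[-0.02,-0.045,0,0,0,0,0],[-0.02,-0.045,0,0,0,0,0],[-0.02,-0.045,0,0,0,0,0],[-0.02,-0.045,0,0,0,0,0]]'
python3 -m handwheel '[[-0.02,-0.04,0,0,0,0,0],[-0.02,-0.04,0,0,0,0,0],[-0.02,-0.04,0,0,0,0,0],[0,0,0,0,0,0,0],[0,0,0,0,0,0,0]]'
python3 - <<'E'
from h import *
t=capture('top');s=capture('side')
cv2.imwrite('pics/t12.png',t[:,:,::-1]);cv2.imwrite('pics/s12.png',s[:,:,::-1])
b=lambda w:np.clip(w.astype(float)*1.7,0,255).astype('uint8')
crop(b(t),140,120,110,110,5,'pics/t12c.png');crop(b(s),190,110,110,90,7,'pics/s12c.png')
E
```

```text
time_s: 22.35
eef_pos: [0.5821, 0.2243, 0.2111]
ee_rot: [-0.898, 1.569, 0.853]
wrist_force: [1.0, 0.7, -0.2]
gripper_width: 0.618
time_s: 22.85
eef_pos: [0.4814, -0.0021, 0.2101]
ee_rot: [-1.559, 1.568, 0.193]
wrist_force: [0.4, -0.1, 0.9]
gripper_width: 0.995
time_s: 23.35
eef_pos: [0.4223, -0.1212, 0.21]
ee_rot: [-1.363, 1.568, 0.385]
wrist_force: [-0.4, 0.0, 0.1]
gripper_width: 1.004
```

View pics/t12.png

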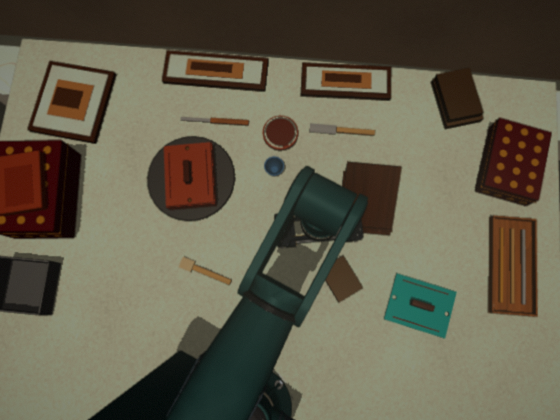

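View pics/t12c.png

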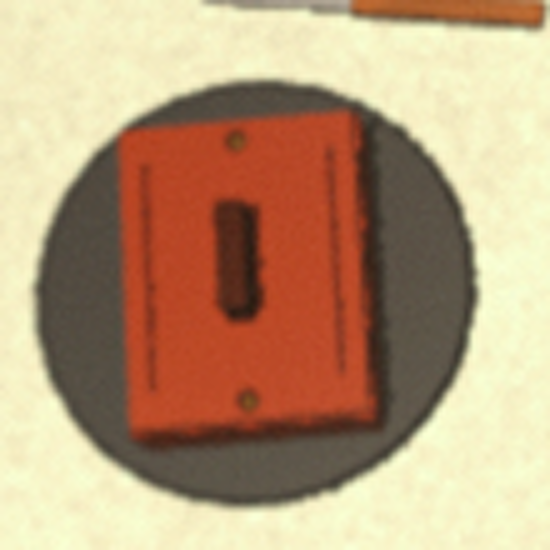

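View pics/s12c.png

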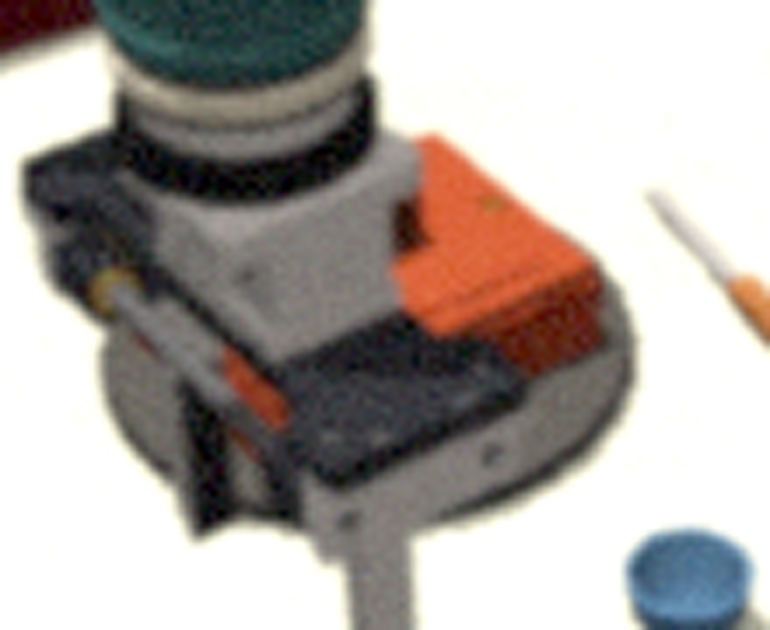

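The top view shows the cover seated on the inkstone with both pins in their holes. The pins have shifted by less than 0.6 px from the start, so the stone has not moved, and the other pieces haven't either. The hand blocks the side view, so I'll clear it and check that the cover lies flat.

```bash
python3 -m handwheel '[[-0.02,-0.04,0.02,0,0,0,0],[-0.02,-0.04,0.02,0,0,0,0],[-0.02,-0.04,0.02,0,0,0,0],[-0.01,-0.03,0.01,0,0,0,0],[0,0,0,0,0,0,0]]'
python3 - <<'E'
from h import *
s=capture('side')
b=lambda w:np.clip(w.astype(float)*1.7,0,255).astype('uint8')
crop(b(s),190,110,110,90,7,'pics/s13c.png');cv2.imwrite('pics/s13.png',s[:,:,::-1])
E
```

```text
time_s: 23.95
eef_pos: [0.3528, -0.2728, 0.2806]
ee_rot: [-2.428, 1.568, -0.679]
wrist_force: [-0.7, 0.2, 0.2]
gripper_width: 1.0
```

View pics/s13c.png

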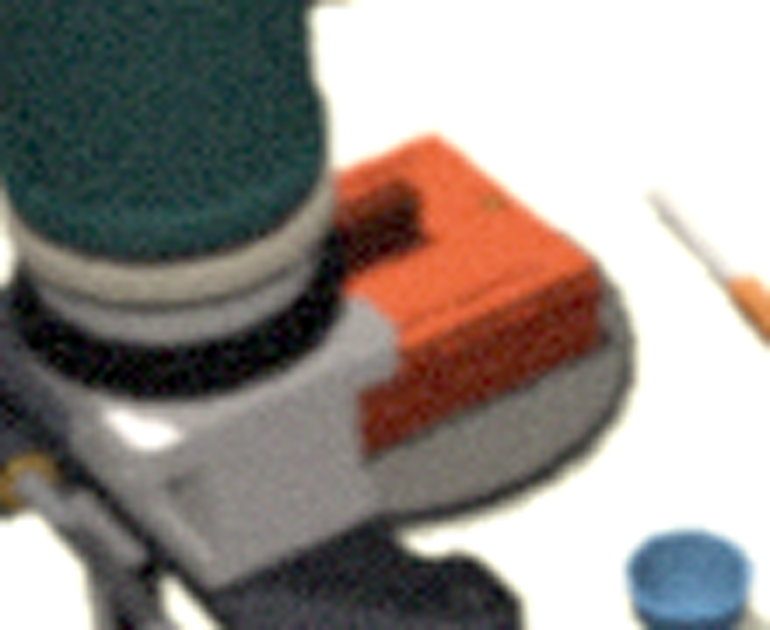

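View pics/s13.png

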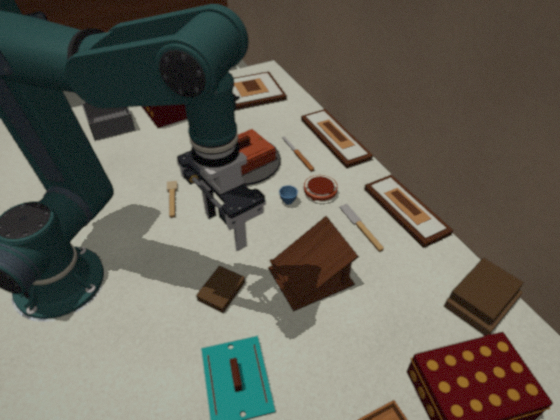

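The side view is still partly blocked, so I'll move further aside.

```bash
python3 -m handwheel '[[-0.01,-0.045,0,0,0,0,0],[-0.01,-0.045,0,0,0,0,0],[-0.01,-0.045,0,0,0,0,0],[-0.01,-0.045,0,0,0,0,0],[-0.01,-0.04,0,0,0,0,0]]'
python3 -m handwheel '[[0,0,0,0,0,0,0],[0,0,0,0,0,0,0]]'
python3 - <<'E'
from h import *
s=capture('side')
b=lambda w:np.clip(w.astype(float)*1.7,0,255).astype('uint8')
crop(b(s),190,110,110,90,7,'pics/s14c.png')
E
```

```text
time_s: 24.5
eef_pos: [0.3737, -0.4326, 0.2748]
ee_rot: [2.185, 1.523, -2.474]
wrist_force: [-0.0, 0.7, 0.8]
gripper_width: 0.996
time_s: 24.7
eef_pos: [0.3727, -0.4319, 0.2747]
ee_rot: [2.16, 1.523, -2.499]
wrist_force: [0.3, -0.4, -1.3]
gripper_width: 0.999
```

View pics/s14c.png

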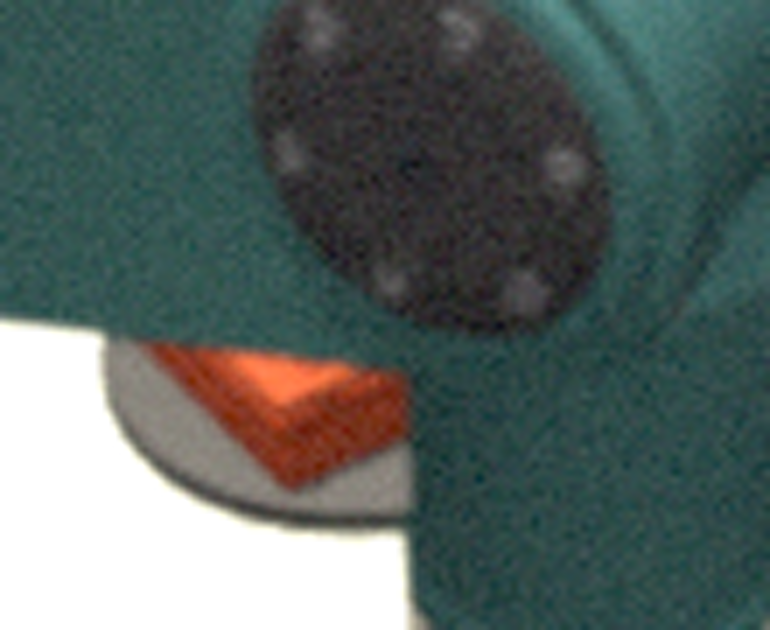

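The arm is in the way from this side, and the last joint is near its limit. I'll swing back towards the start side, high and close to the base, where the view is clear.

```bash
python3 -m handwheel '[[-0.005,0.04,0,0,0,0,0],[-0.005,0.04,0,0,0,0,0],[-0.005,0.04,0,0,0,0,0],[-0.005,0.04,0,0,0,0,0],[-0.005,0.04,0,0,0,0,0]]'
python3 -m handwheel '[[0,0.04,0,0,0,0,0],[0,0.04,0,0,0,0,0],[0,0.04,0,0,0,0,0],[0,0.04,0,0,0,0,0],[0,0.04,0,0,0,0,0]]'
python3 -m handwheel '[[0,0.04,0,0,0,0,0],[0,0.04,0,0,0,0,0],[-0.01,0.04,0,0,0,0,0],[-0.01,0.04,0,0,0,0,0],[-0.01,0.04,0,0,0,0,0]]'
python3 -m handwheel '[[-0.02,0.04,0,0,0,0,0],[-0.02,0.04,0,0,0,0,0],[-0.02,0.04,0,0,0,0,0],[-0.02,0.04,0,0,0,0,0],[-0.02,0.04,0,0,0,0,0]]'
python3 -m handwheel '[[-0.02,0.04,0,0,0,0,0],[-0.01,0.04,0,0,0,0,0],[0,0,0,0,0,0,0],[0,0,0,0,0,0,0]]'
python3 - <<'E'
from h import *
s=capture('side')
b=lambda w:np.clip(w.astype(float)*1.7,0,255).astype('uint8')
crop(b(s),190,110,110,90,7,'pics/s15c.png'); cv2.imwrite('pics/t15.png',capture('top')[:,:,::-1])
E
```

```text
time_s: 25.25
eef_pos: [0.3458, -0.2304, 0.2765]
ee_rot: [2.248, 1.523, -2.412]
wrist_force: [0.5, -0.0, 0.3]
gripper_width: 1.0
time_s: 25.75
eef_pos: [0.345, -0.0309, 0.2765]
ee_rot: [2.253, 1.524, -2.407]
wrist_force: [-0.2, -0.1, -0.6]
gripper_width: 1.002
time_s: 26.25
eef_pos: [0.314, 0.1685, 0.2765]
ee_rot: [2.231, 1.524, -2.429]
wrist_force: [0.4, -0.6, 0.4]
gripper_width: 0.999
time_s: 26.75
eef_pos: [0.2132, 0.3676, 0.2768]
ee_rot: [2.21, 1.524, -2.449]
wrist_force: [1.0, 0.6, 0.2]
gripper_width: 0.998
time_s: 27.15
eef_pos: [0.1845, 0.4461, 0.276]
ee_rot: [2.235, 1.521, -2.424]
wrist_force: [-0.4, -0.1, -0.5]
gripper_width: 0.997
```

View pics/s15c.png

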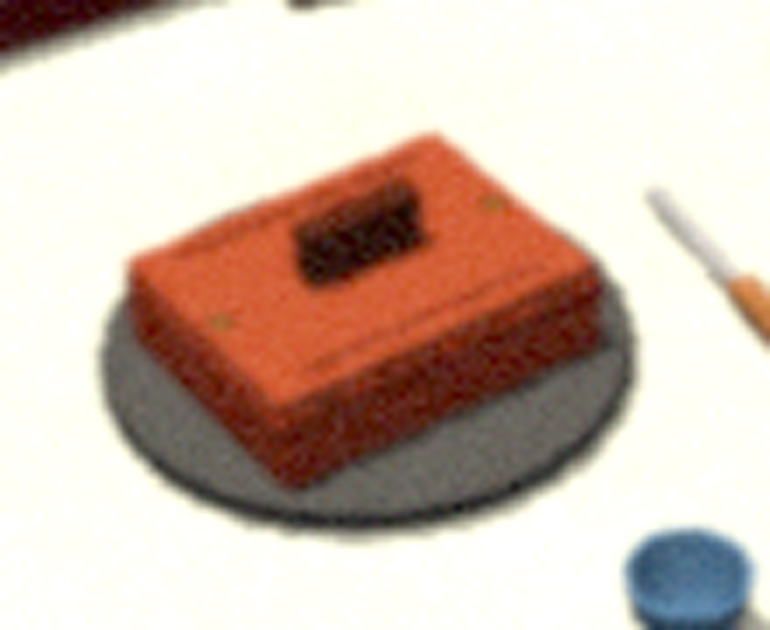

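View pics/t15.png

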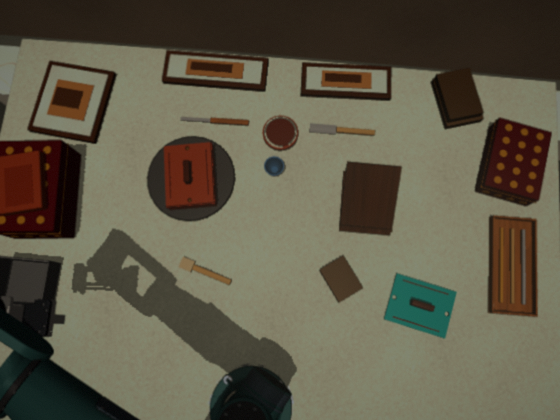

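The cover lies flat with no gap. Both pin tips show, at about (221,155) and (260,139), the hand is clear, and nothing else has moved. Handing in.

```bash
python3 -c "
from rig import manip; print(manip.hand_in())"
```

```text
the job is handed in; nothing more can be done
None
```

The ink stick is lying in the inkstone's trough and the cover is seated on both brass pins, flat on the rim. I handed the job in at about 27 s of the 64 s allowed, with the hand well clear of everything.

- **Ink stick:** I gripped it at 15 N, lowered it to the trough floor and let it go. The wrist picture afterwards showed it lying flat.
- **Cover:** I took it off the easel square to its slope and carried it over. I then lowered it in small steps until it made contact at about 4 N, and released it.
- **Last checks:** The final top and side pictures show both pins in their holes and no visible gap under the cover. The inkstone's pins are within about 0.6 px (1–2 mm) of where they were at the start, and the other pieces look unmoved.
- **Disagreement:** The wrist camera put the inkstone 1.7 mm further along y than the top and side cameras did. I went by the pin seen through the cover's hole, and the cover went on without jamming.
- **Joint limit:** While I was clearing the hand for the last pictures, one move fell short, probably because the last joint was near the end of its range. I didn't read the joint angles there. It made no contact, and I backed away.

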